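Snap the battery packs into their charging cradles

ROBOT

A 6-joint arm with a two-finger parallel gripper is mounted at the origin on the work surface. World frame = base frame: x ahead of the robot, y to its left, z up, the work surface at z = 0. Lengths are in m, angles in rad, forces in N, time in s.
With the tool pointing down it reaches from about 0.375 to 0.925 m from the base axis. Payload 5.7 kg.
Tool frame: the origin (TCP) lies midway between the tips of the shut fingers; the grasp point (between the pads) lies 19 mm behind it (bot.hold_point_z is the distance from the TCP to the grasp point, in m); z points along the fingers, x is the direction in which the jaws open and shut, and the axes are right-handed (so a half turn about z gives the same grasp; the last joint's range is limited). The gripper opens to 85 mm and grips with 20 to 120 N. Pads are 22 mm wide; open, the fingers measure 114 mm over their backs; the gripper's body (76 mm by 85 mm) begins 54 mm behind the grasp point. The pads swing forward as they close: fully open they stand 13 mm farther back than shut.
Start: joints at [1.223, 0.359, 1.51, -0, 1.272, -0.115], TCP at [0.138, 0.584, 0.231] pointing down, gripper open.
Joint ranges: [-2.97, 2.97], [-1.01, 2.36], [0.21, 2.38], [-0.96, 4.11], [0.2, 2.71], [-2.98, 2.98]. Speed limits (rad/s): [2.39, 2.39, 3.14, 3.14, 3.14, 3.14].

INTERFACE

Orientations are given as a unit quaternion [x, y, z, w].
In Python, from station import bot gives the robot as it stands.
- The arm moves only by the tool play_rows, never from a script. Its argument "plan" is text: rows parted by semicolons, each of 6 numbers parted by spaces: the shift along the tool's x, y, z in mm, then the turn, a rotation vector about the tool's x, y, z in degrees. A call has 1 to 20 rows; each row shifts and turns the commanded pose from where the row before left it, along the tool's axes as they then stand; what a row does not reach is not made up. A row lasts 1/10 s, in which the tool goes at most 50 mm and 8.59 degrees, less where a joint would pass 70% of its speed; a pose out of reach is approached as far as the arm can. A call with a gripper value outside its range is refused whole. "gripper" is the opening, from 0 (shut) to 1 (fully open), set as the call begins (left out, the last holds). The fingers move at their own pace and stop on an object; the grip force is fixed at half the most. Time passes only in rows, so rows that do not move let the fingers close. It gives the time, the measured TCP pose, the force and the opening at its end, in the units of the state.
- bot.get_state(): the state, without advancing time (a new reading comes with each control period).
- bot.camera(name): name is "scene" or "top"; returns a dict with "image" (400x640x3 uint8, blue, green, red), "vfov" (degrees; the focal length in pixels is half the picture's height over the tangent of half this angle, whatever the lens; pixels are square), "cx", "cy" (the principal point, pixels), "k1" (the pictures are not rectified: a ray, as slopes to the right and down, at radius r is drawn at 1 + k1 r^2 times it, then the intrinsics apply), "R" (3x3) and "t" (3): a world point X has camera coordinates R X + t. Camera axes: x right, y down, z forward; pixel columns grow to the right and rows downward; lengths in m; the calibration is good to about 2 mm. A picture is of the moment at which its call begins. There is no depth.
- bot.sign_off(): hands the job in, once; it reports no verdict.
Trained networks look in a picture, given as the dict that the camera call returned (one of the last four; its "shot" number tells which), for a name from the list of things; names that differ only in an ending like _2 or _b are one class to them, and where a whole thing is asked for, a point or a joint stands for the part that bears it (a point fixed in the world has none). Each returns a list of dicts, best first, with "conf" (0 to 1); they miss things now and then, are a little off and sometimes report something else, mostly with a low value. They report only what shows in the picture. A call takes as long as a camera call.
- bot.cut_out(picture, label): "pixels" (400x640 bool, what is visible of it) and "pixel" ([column, row] in pixels, amid what is visible of it).
The state is a dict: "time_s": time; "qpos": joint angles; "qvel": joint speeds; "tau": joint torques, N m; "position": TCP position; "orientation": TCP orientation; "ft_force": force on the tool from outside, world axes, zero at the start; "ft_torque": the same for the moment, N m; "width": finger opening in m.
Only numpy, scipy, OpenCV 4.12 (cv2) and the standard library are available. Lean on these libraries where they do the work, as an engineer would, in place of code of your own. Each camera call takes 0.05 s, during which the arm holds its last target.

TASK

Put both battery packs on charge: press each one down into the charging cradle of its own colour, coloured end at the cradle's coloured end, until it clicks past the latches at both ends and lies flat, fully home. Let go of them, and leave the bean jar, mug and pen cup standing where they are.

Things in the scene. Friction and masses are not known exactly. Their poses are not given: they have to be found in the camera images.
- orange_pack_mid (a point): centre (half-way up) of the loose battery pack with orange end, 0.25 kg, lying flat: black block 104 long x 42 wide x 44 tall plus a rounded ridge on each end (116 over the ridges; ridges dia. 14, 32 wide, centred 14 above the underside). x runs along it to its orange end, z up. Starts on the counter or in the parcel box (same height), yaw within 2 rad
- orange_pack_end (a point): tip of the orange end of that pack, 58 from its centre along its x, 22 above its underside
- orange_cradle_seat (a point): centre of the bay floor, 12 above the counter, of the fixed charging cradle with orange end block (white base 168 x 84 x 12; end blocks 34 high, 72 to 84 from the centre). x runs along the bay to the orange block, z up. Yaw within 0.5 rad. The pack goes in from above, x to x, until its underside lies on this floor, its centre 22 above this point
- orange_cradle_roller (a point): axis of the sprung steel latch roller (dia. 14) at the orange end, 62.5 from the bay centre, 22 above its floor; its twin is at the other end. They catch the pack's end ridges: the pack first rests about 16 too high, needs about 15 N (20 at most when centred) of push down over 8, then the force drops and it clicks down the last 8
- orange_cradle_guide (a point): inner top edge of one of four black side guides of the orange cradle, 38 fore and aft of the bay centre (14 long each), 1.5 clear of the pack's sides; above this edge, 20 over the bay floor, they flare outward to 32 over the floor. Between fore and aft guides the pack's sides are free for fingers over 60 of its length
- blue_pack_mid (a point): centre (half-way up) of the loose battery pack with blue end, 0.25 kg, lying flat: black block 104 long x 42 wide x 44 tall plus a rounded ridge on each end (116 over the ridges; ridges dia. 14, 32 wide, centred 14 above the underside). x runs along it to its blue end, z up. Starts on the counter or in the parcel box (same height), yaw within 2 rad
- blue_pack_end (a point): tip of the blue end of that pack, 58 from its centre along its x, 22 above its underside
- blue_cradle_seat (a point): centre of the bay floor, 12 above the counter, of the fixed charging cradle with blue end block (white base 168 x 84 x 12; end blocks 34 high, 72 to 84 from the centre). x runs along the bay to the blue block, z up. Yaw within 0.5 rad. The pack goes in from above, x to x, until its underside lies on this floor, its centre 22 above this point
- blue_cradle_roller (a point): axis of the sprung steel latch roller (dia. 14) at the blue end, 62.5 from the bay centre, 22 above its floor; its twin is at the other end. They catch the pack's end ridges: the pack first rests about 16 too high, needs about 15 N (20 at most when centred) of push down over 8, then the force drops and it clicks down the last 8
- blue_cradle_guide (a point): inner top edge of one of four black side guides of the blue cradle, 38 fore and aft of the bay centre (14 long each), 1.5 clear of the pack's sides; above this edge, 20 over the bay floor, they flare outward to 32 over the floor. Between fore and aft guides the pack's sides are free for fingers over 60 of its length
- parcel_box: open white parcel box, brown inside, fixed; 230 (its x) x 210 outside, walls 5 thick and 50 high, its floor level with the counter; a brown flap hangs out on its +x side. Origin under its centre. One of the packs starts in it
- grinder: black bean grinder, fixed, 120 x 120 in plan, 170 tall; origin under its centre
- bean_jar: glass jar of beans with wooden lid, loose, dia. 85, 170 tall; origin at the centre of its underside; bystander
- mug: white mug, loose, dia. 80, 85 tall, handle towards its +y; origin at the centre of its underside; bystander
- pen_cup: black pen cup with three pens, loose, dia. 76, 145 tall with pens; origin at the centre of its underside; bystander

How it is judged:
On the way, in this order (a step that is already met when the one before it is completed fails the run):
1. one pack (either) is snapped home in its own cradle, right way round (((x of orange_pack_mid in the frame of orange_cradle_seat between -0.004 and 0.004 m and y of orange_pack_mid in the frame of orange_cradle_seat between -0.004 and 0.004 m and z of orange_pack_mid in the frame of orange_cradle_seat between 0.018 and 0.025 m and x of orange_pack_end in the frame of orange_cradle_seat above 0.05 m and angle between orange_pack_mid's own z axis and vertical below 0.06 rad) or (x of blue_pack_mid in the frame of blue_cradle_seat between -0.004 and 0.004 m and y of blue_pack_mid in the frame of blue_cradle_seat between -0.004 and 0.004 m and z of blue_pack_mid in the frame of blue_cradle_seat between 0.018 and 0.025 m and x of blue_pack_end in the frame of blue_cradle_seat above 0.05 m and angle between blue_pack_mid's own z axis and vertical below 0.06 rad))), for 0.2 s.
2. both packs are snapped home in their own cradles (x of orange_pack_mid in the frame of orange_cradle_seat between -0.004 and 0.004 m and y of orange_pack_mid in the frame of orange_cradle_seat between -0.004 and 0.004 m and z of orange_pack_mid in the frame of orange_cradle_seat between 0.018 and 0.025 m and x of orange_pack_end in the frame of orange_cradle_seat above 0.05 m and angle between each of orange_pack_mid, blue_pack_mid's own z axis and vertical below 0.06 rad and x of blue_pack_mid in the frame of blue_cradle_seat between -0.004 and 0.004 m and y of blue_pack_mid in the frame of blue_cradle_seat between -0.004 and 0.004 m and z of blue_pack_mid in the frame of blue_cradle_seat between 0.018 and 0.025 m and x of blue_pack_end in the frame of blue_cradle_seat above 0.05 m), for 0.2 s.
At the end, for the whole second after the job is handed in: Each pack in its own colour's cradle, coloured end at coloured end, centre within 4 mm of the bay's centre, underside within 3 mm of the bay floor (past both latches), level within 0.06 rad, at rest, let go; jar, mug and pen cup within 25 mm of their start (all of step 2 and distance of each of bean_jar, mug, pen_cup from where it was at the start of the episode below 0.025 m and linear speed of each of orange_pack, blue_pack below 0.02 m/s); the robot touches nothing.
It fails at once if the bean jar is pushed away or tipped (distance of bean_jar from where it was at the start of the episode above 0.025 m or angle between bean_jar's own z axis and vertical above 0.3 rad).
It fails at once if the mug is pushed away or tipped (distance of mug from where it was at the start of the episode above 0.025 m or angle between mug's own z axis and vertical above 0.3 rad).
It fails at once if the pen cup is pushed away or tipped (distance of pen_cup from where it was at the start of the episode above 0.025 m or angle between pen_cup's own z axis and vertical above 0.3 rad).
It also fails if it takes over 64 s, if anything falls off the work surface, if the arm or the gripper's body presses on something with over 40 N, if the wrist force passes 120 N, or if a joint passes its speed limit or range.

## Working session

There is one attempt and no reset: what is moved stays moved. The work goes in short steps, Python scripts to look and compute and a tool call to move; the robot and the scene stay as the last step left them, time stands still between calls to the robot, and variables do not carry over. Pictures are saved under pics/ and viewed, and the job is handed in when it is done.

Besides the shell and the picture viewer there is one more tool, called after "Call:" by a JSON object that holds its "api" and its "payload", one argument or row to a line. play_rows: Moves the arm, as the interface text tells. Its arguments: {"type":"object","properties":{"plan":{"type":"string"},"gripper":{"type":"number"}},"required":["plan"]}

```bash
ls; mkdir -p pics; cat > h.py <<'E'
import numpy as np, cv2, pickle
from station import bot
E
python3 - <<'E'
from h import *
for n in ("scene","top"):
    c=bot.camera(n); cv2.imwrite(f"pics/{n}0.png",c["image"]); pickle.dump(c,open(n+"0.pkl","wb"))
    print(n,c["vfov"],c["cx"],c["cy"],c["k1"],np.round(c["R"],3).tolist(),c["t"],c["shot"])
    for l in ["orange_pack_mid","orange_pack_end","orange_cradle_seat","orange_cradle_roller","orange_cradle_guide","blue_pack_mid","blue_pack_end","blue_cradle_seat","blue_cradle_roller","blue_cradle_guide","parcel_box","grinder","bean_jar","mug","pen_cup"]:
        r=bot.cut_out(c,l); print(l,[(round(d["conf"],2),np.round(d["pixel"],1).tolist(),int(d["pixels"].sum())) for d in r][:4])
s=bot.get_state(); print(s)
E
```

```text
pics
scene 49.30489495436251 318.33575779571675 198.281607807185 -0.07232599360319214 [[-0.832, 0.554, 0.01], [0.428, 0.653, -0.625], [-0.353, -0.516, -0.781]] [ 0.45595067 -0.24424389  1.3872942 ] 1
orange_pack_mid [(0.92, [331.9, 168.1], 698)]
orange_pack_end [(0.96, [337.2, 168.5], 679)]
orange_cradle_seat [(0.82, [450.0, 275.4], 2544)]
orange_cradle_roller [(0.65, [452.3, 277.0], 2537), (0.18, [333.0, 166.6], 745)]
orange_cradle_guide [(0.79, [451.9, 279.6], 2501)]
blue_pack_mid []
blue_pack_end [(0.97, [278.0, 114.8], 597)]
blue_cradle_seat [(0.72, [337.0, 241.5], 2097)]
blue_cradle_roller [(0.66, [338.1, 241.8], 2188), (0.53, [402.5, 178.0], 2031)]
blue_cradle_guide [(0.76, [341.5, 238.8], 2205)]
parcel_box [(0.7, [451.1, 279.6], 2436)]
grinder [(0.96, [276.6, 182.4], 3494), (0.5, [340.5, 236.3], 2174)]
bean_jar [(0.8, [402.0, 174.3], 1888), (0.63, [271.6, 119.8], 627)]
mug []
pen_cup [(0.68, [371.6, 297.2], 1366), (0.38, [339.6, 239.1], 2127)]
top 42.85754548390538 324.16101161347217 204.0354144261844 -0.15137114908346364 [[0.018, -1.0, -0.002], [-0.998, -0.018, -0.055], [0.05
[... 870 characters left out ...]
21), (0.28, [286.4, 198.3], 1432)]
{'time_s': 1.6, 'qpos': array([ 1.22288225e+00,  3.58808047e-01,  1.51036400e+00, -2.82065836e-05,
        1.27247194e+00, -1.15069836e-01]), 'qvel': array([-0.00062856,  0.00099681, -0.00041135,  0.00119535, -0.00084553,
       -0.00081879]), 'tau': array([ 3.90725418e-04, -5.27575564e+01, -2.79040450e+01, -2.32283519e-04,
        1.71915835e-03, -3.93026625e-06]), 'position': array([0.13844727, 0.58380853, 0.23127571]), 'orientation': array([ 7.84454548e-01,  6.20186312e-01, -1.47349056e-05,  2.49636644e-05]), 'ft_force': array([-0.36520346,  0.40229747,  0.52148837]), 'ft_torque': array([0.01478872, 0.06311807, 0.0212505 ]), 'width': 0.08527562741197299}
```

View images.

View pics/scene0.png

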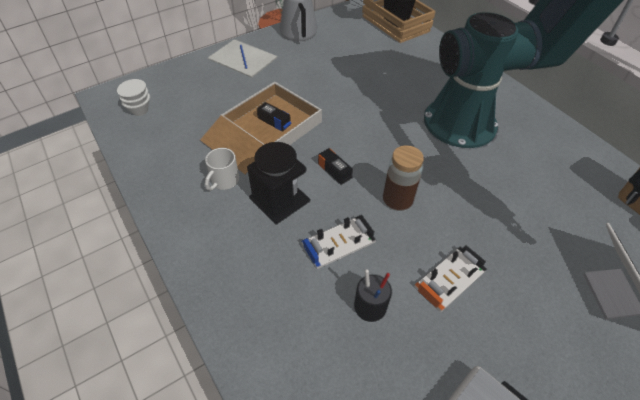

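View pics/top0.png

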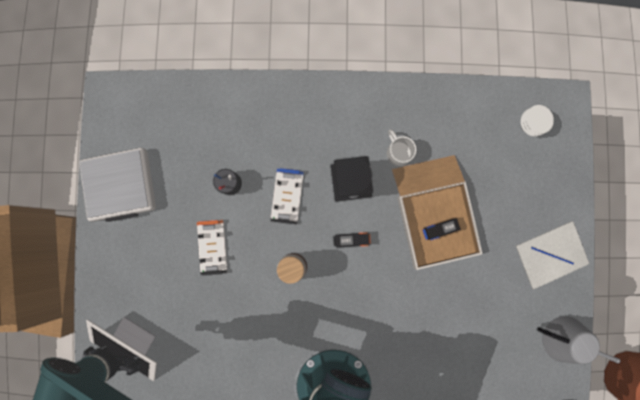

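```bash
python3 - <<'E'
import pickle,cv2
c=pickle.load(open("top0.pkl","rb"))["image"]
cv2.imwrite("pics/t_a.png",cv2.resize(c[180:300,160:310],None,fx=5,fy=5,interpolation=cv2.INTER_CUBIC)[:600,:800])
cv2.imwrite("pics/t_b.png",cv2.resize(c[140:280,325:510],None,fx=4.2,fy=4.2,interpolation=cv2.INTER_CUBIC))
E
```

```text
(no output)
```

View crops.

View pics/t_a.png

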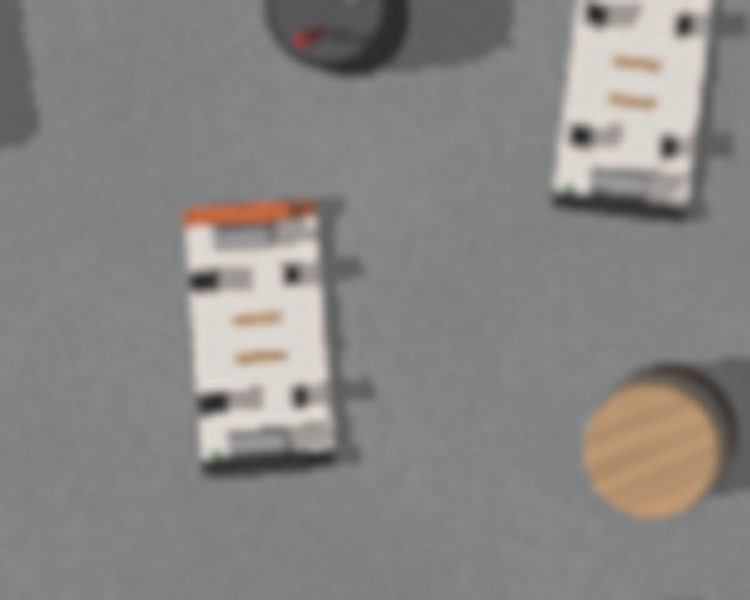

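View pics/t_b.png

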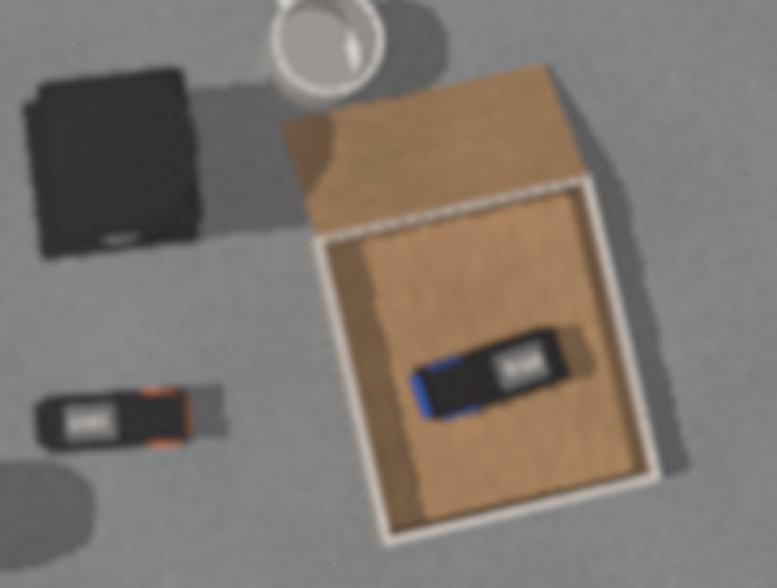

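```bash
python3 - <<'E'
import pickle,cv2
c=pickle.load(open("scene0.pkl","rb"))["image"]
cv2.imwrite("pics/s_a.png",cv2.resize(c[205:315,295:495],None,fx=4,fy=4,interpolation=cv2.INTER_CUBIC))
cv2.imwrite("pics/s_b.png",cv2.resize(c[80:190,200:360],None,fx=5,fy=5,interpolation=cv2.INTER_CUBIC))
E
```

```text
(no output)
```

View pics/s_a.png

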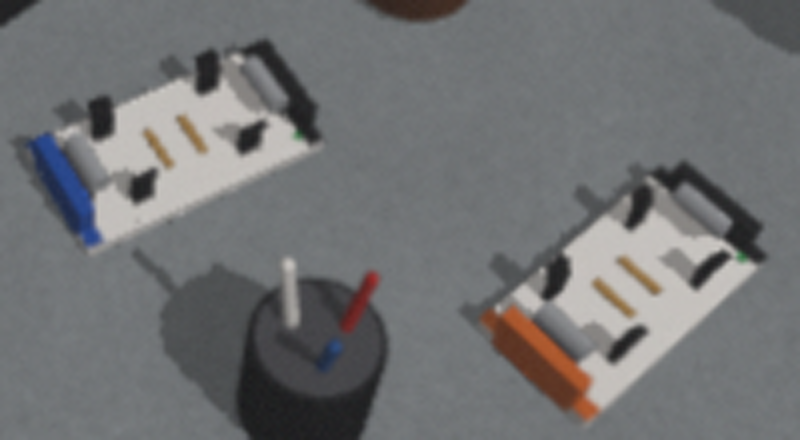

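View pics/s_b.png

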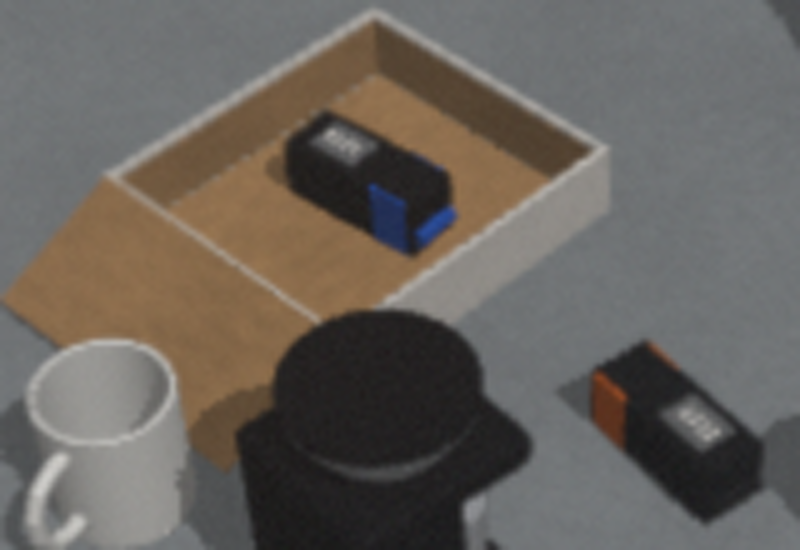

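```bash
cat > fit.py <<'E'
import numpy as np, cv2, pickle
from scipy.optimize import minimize
def proj(c,X):
    X=np.atleast_2d(X)@np.asarray(c["R"]).T+np.asarray(c["t"]); s=X[:,:2]/X[:,2:]
    r2=(s**2).sum(1,keepdims=True); f=200/np.tan(np.radians(c["vfov"])/2)
    return s*(1+c["k1"]*r2)*f+[c["cx"],c["cy"]]
def ray(c,uv,z):
    f=200/np.tan(np.radians(c["vfov"])/2); d=(np.asarray(uv,float)-[c["cx"],c["cy"]])/f; s=d.copy()
    for _ in range(10): s=d/(1+c["k1"]*(s@s))
    R=np.asarray(c["R"]); o=-R.T@np.asarray(c["t"]); v=R.T@np.r_[s,1]; return o+v*(z-o[2])/v[2]
def prism(poly,ax,lo,hi,labs):
    """faces list: (Nx3, label); poly 2D in other two axes"""
    poly=np.array(poly,float); n=len(poly)
    def p3(v,h): return np.insert(v,ax,h)
    F=[]
    ctr=p3(poly.mean(0),(lo+hi)/2)
    F.append([p3(v,lo) for v in poly]); F.append([p3(v,hi) for v in poly])
    for i in range(n):
        a,b=poly[i],poly[(i+1)%n]; F.append([p3(a,lo),p3(b,lo),p3(b,hi),p3(a,hi)])
    out=[]
    for f in F:
        f=np.array(f); nn=np.cross(f[1]-f[0],f[2]-f[0]); nn/=np.linalg.norm(nn)
        if nn@(f.mean(0)-ctr)<0: nn=-nn
        out.append((f,nn,labs))
    return out
def box(x0,x1,y0,y1,z0,z1,lab): return prism([[x0,y0],[x1,y0],[x1,y1],[x0,y1]],2,z0,z1,lab)
def circ(cx,cz,r,n=12):
    a=np.arange(n)*2*np.pi/n; return [[cx+r*np.cos(t),cz+r*np.sin(t)] for t in a]
def cradle(H=34,W=33):   # z=0 counter, mm. list of parts in paint order groups
    P=[box(-72,72,-42,42,0,12,'base')]
    for s in (1,-1):
        P.append(box(min(72*s,84*s),max(72*s,84*s),-42,42,0,12,'b%d'%s))
    for s in (1,-1):
        P.append(box(min(72*s,84*s),max(72*s,84*s),-W,W,12,H,'b%d'%s))
        P.append(prism([[v[0],v[1]] for v in circ(62.5*s,34,7)],1,-18,18,'roll'))
        for t in (1,-1):
            P.append(prism([[22.5*t,12],[22.5*t,32],[28*t,44],[31*t,44],[27*t,32],[27*t,12]],0,38*s-7,38*s+7,'guide'))
    return P
def pack():
    P=[box(-52,52,-21,21,0,44,'body')]
    for s in (1,-1): P.append(prism(circ(51*s,14,7),1,-16,16,'r%d'%s))
    return P
S=4
def labelmap(c,P,pose,roi):
    x,y,th=pose[:3]; z0=pose[3] if len(pose)>3 else 0.
    R=np.array([[np.cos(th),-np.sin(th),0],[np.sin(th),np.cos(th),0],[0,0,1]]); T=np.array([x,y,z0])
    o=-np.asarray(c["R"]).T@np.asarray(c["t"])
    u0,v0,u1,v1=roi; L=np.zeros(((v1-v0)*S,(u1-u0)*S),np.int32); names={}
    Q=[]
    for pi,part in enumerate(P):
        ctr=np.mean([f.mean(0) for f,_,_ in part],0)/1000@R.T+T
        Q.append((0 if part[0][2] in('base','body') else 1, -np.linalg.norm(ctr-o),part))
    Q.sort(key=lambda q:q[:2])
    for _,_,part in Q:
        for f,n,l in part:
            fw=f/1000@R.T+T; nw=R@n
            if nw@(o-fw.mean(0))<=0: continue
            key=(l,tuple(np.round(n,1)) if len(part)<8 else 0)
            k=names.setdefault(key,len(names)+1)
            uv=(proj(c,fw)-[u0,v0]+0.5)*S-0.5
            cv2.fillConvexPoly(L,np.round(uv*16).astype(np.int32),k,shift=4)
    return L,names
def prep(c,roi):
    u0,v0,u1,v1=roi
    return cv2.resize(c["image"][v0:v1,u0:u1].astype(np.float32),None,fx=S,fy=S,interpolation=cv2.INTER_CUBIC)
def cost(c,P,pose,roi,I,sup):
    L,_=labelmap(c,P,pose,roi); n=L.max()+1; fl=L.ravel(); C=0; tot=0
    Ic=I.reshape(-1,3); cnt=np.bincount(fl,minlength=n).clip(1)
    M=np.stack([np.bincount(fl,Ic[:,k],n)/cnt for k in range(3)],1)
    med=M
    d=np.abs(Ic-med[fl]).sum(1); 
    return np.minimum(d,120).mean()
def fit(cams,P,pose,free=3,margin=12,verbose=True,z=0.,span=0.012):
    pose=np.array(pose,float); rois=[];Is=[]
    for c in cams:
        V=np.array([[a,b,h] for a in(-.084,.084) for b in(-.042,.042) for h in(0,.045)]) if len(P)>5 else np.array([[a,b,h] for a in(-.058,.058) for b in(-.021,.021) for h in(0,.044)])
        th=pose[2]; R=np.array([[np.cos(th),-np.sin(th),0],[np.sin(th),np.cos(th),0],[0,0,1]])
        uv=proj(c,V@R.T+[pose[0],pose[1],z]); lo=np.floor(uv.min(0)).astype(int)-margin; hi=np.ceil(uv.max(0)).astype(int)+margin
        roi=(max(lo[0],0),max(lo[1],0),min(hi[0],640),min(hi[1],400)); rois.append(roi); Is.append(prep(c,roi))
    f=lambda p: sum(cost(c,P,np.r_[p,z],r,I,1) for c,r,I in zip(cams,rois,Is))
    best=None
    for k in range(3):
        p0=pose if best is None else best.x
        s=[span,span*.4,span*.15][k]
        sim=np.array([p0,p0+[s,0,0],p0+[0,s,0],p0+[0,0,s*8]])-np.array([s,s,s*8])*.25
        r=minimize(f,p0,method='Nelder-Mead',options=dict(initial_simplex=sim,xatol=1e-5,fatol=1e-4,maxiter=200))
        if best is None or r.fun<best.fun: best=r
    return best.x,best.fun,rois
def overlay(c,P,pose,roi,name,k=5):
    L,_=labelmap(c,P,pose,roi); I=prep(c,roi).clip(0,255).astype(np.uint8)
    e=(cv2.morphologyEx(L.astype(np.uint8),cv2.MORPH_GRADIENT,np.ones((2,2),np.uint8))>0)
    J=I.copy(); J[e]=(0,255,0); out=np.hstack([I,J]); 
    cv2.imwrite(name,out)
E
cat > f0.py <<'E'
from fit import *
sc=pickle.load(open("scene0.pkl","rb")); tp=pickle.load(open("top0.pkl","rb"))
seeds=dict(oc=(ray(tp,(213.5,247),.012),.07,cradle()),bc=(ray(tp,(286.5,197),.012),-.1,cradle()),op=(ray(tp,(352,240),.04),-1.57,pack()),bp=(ray(tp,(441,229),.04),1.85,pack()))
for l,uv,z in (("grinder",(353,180),.17),("jar",(291.5,267.5),.17),("mug",(402,150),.085),("pen",(226,180),.1),("box",(442,225),.05)): print(l,ray(tp,uv,z).round(3))
res={}
for k,(x,th,P) in seeds.items():
    for nm,cams in (("top",[tp]),("scene",[sc]),("both",[tp,sc])):
        p,f,rois=fit(cams,P,[x[0],x[1],th])
        print(k,nm,p.round(4),round(f,2))
    res[k]=p
    for c,r,n in zip(cams,rois,"ts"): overlay(c,P,np.r_[p,0],r,f"pics/ov_{k}_{n}.png")
pickle.dump(res,open("res.pkl","wb"))
import glob
ims=[cv2.imread(f"pics/ov_{k}_{n}.png") for k in res for n in "ts"]
W=max(i.shape[1] for i in ims)
for j in range(2):
    out=np.zeros((600,800,3),np.uint8)
    for q,i in enumerate(ims[j*4:j*4+4]):
        s=min(400/i.shape[1],300/i.shape[0]); i=cv2.resize(i,None,fx=s,fy=s); y,x=(q//2)*300,(q%2)*400; out[y:y+i.shape[0],x:x+i.shape[1]]=i
    cv2.imwrite(f"pics/ov{j}.png",out)
E
time python3 f0.py
```

```text
grinder [ 0.631 -0.041  0.17 ]
jar [0.382 0.127 0.17 ]
mug [ 0.733 -0.192  0.085]
pen [0.632 0.332 0.1  ]
box [ 0.511 -0.322  0.05 ]
oc top [0.4292 0.3893 0.1008] 26.69
oc scene [0.4287 0.3896 0.1018] 20.89
oc both [0.4291 0.3896 0.0962] 47.7
bc top [ 0.5931  0.1572 -0.1032] 27.6
bc scene [ 0.5935  0.1576 -0.0953] 39.13
bc both [ 0.5934  0.1575 -0.0964] 66.78
op top [ 0.4624 -0.0498 -1.4774] 37.6
op scene [ 0.4614 -0.0477 -1.4816] 26.86
op both [ 0.4619 -0.0482 -1.4808] 64.65
bp top [ 0.5011 -0.3288  1.8926] 42.42
bp scene [ 0.4997 -0.328   1.9052] 56.53
bp both [ 0.5008 -0.3286  1.895 ] 99.07
real	1m19.198s
user	1m12.692s
sys	0m5.264s
```

View pics/ov0.png

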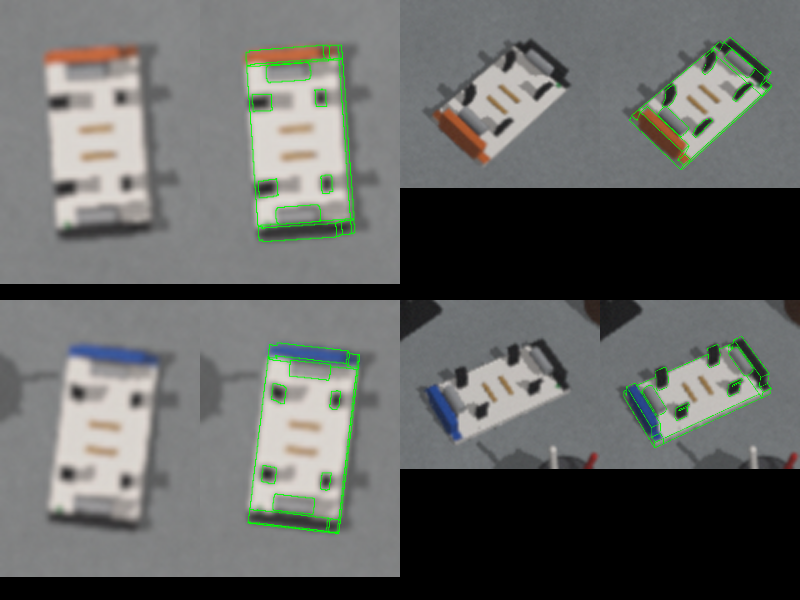

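View pics/ov1.png

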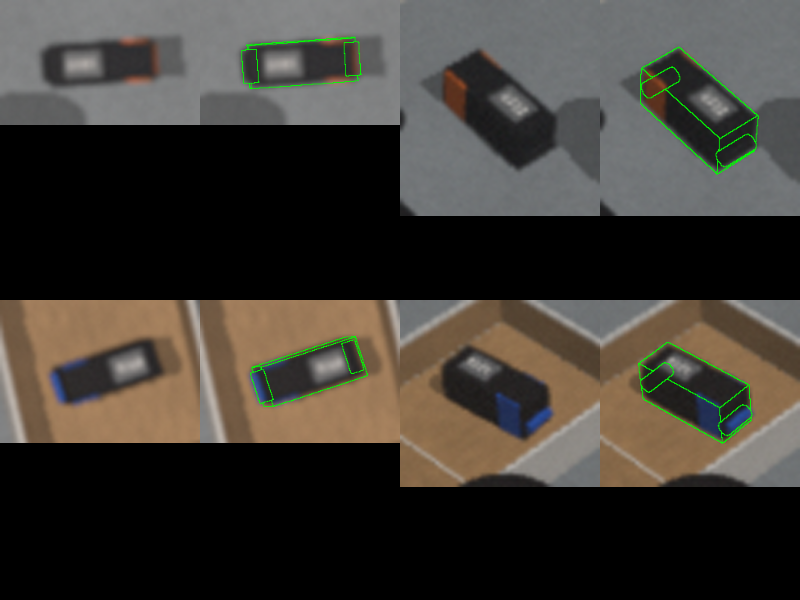

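```bash
sed -i "s/(0 if part\[0\]\[2\] in('base','body') else 1/(0 if part[0][2] in('base',) else 1/" fit.py
cat > f1.py <<'E'
from fit import *
sc=pickle.load(open("scene0.pkl","rb")); tp=pickle.load(open("top0.pkl","rb"))
res=pickle.load(open("res.pkl","rb"))
for k in ("op","bp"):
    for nm,cams in (("top",[tp]),("scene",[sc]),("both",[tp,sc])):
        p,f,rois=fit(cams,pack(),res[k],margin=8); print(k,nm,p.round(4),round(f,2))
    res[k]=p
    for c,r,n in zip(cams,rois,"ts"): overlay(c,pack(),np.r_[p,0],r,f"pics/ov2_{k}_{n}.png")
pickle.dump(res,open("res.pkl","wb"))
ims=[cv2.imread(f"pics/ov2_{k}_{n}.png") for k in ("op","bp") for n in "ts"]
out=np.zeros((600,800,3),np.uint8)
for q,i in enumerate(ims):
        s=min(400/i.shape[1],300/i.shape[0]); i=cv2.resize(i,None,fx=s,fy=s); y,x=(q//2)*300,(q%2)*400; out[y:y+i.shape[0],x:x+i.shape[1]]=i
cv2.imwrite(f"pics/ov2.png",out)
E
python3 f1.py
cat > plan.py <<'E'
# print relative rows to go from the present commanded pose to a target (tool down)
import numpy as np, sys
from scipy.spatial.transform import Rotation as Ro
def yaw(q):
    x=Ro.from_quat(q).as_matrix()[:,0]; return np.arctan2(x[1],x[0])
def rel(p0,psi0,p1,psi1):
    d=np.array(p1)-p0; c,s=np.cos(psi0),np.sin(psi0)
    a=-np.degrees((psi1-psi0+np.pi)%(2*np.pi)-np.pi)
    return np.round([1000*(c*d[0]+s*d[1]),1000*(s*d[0]-c*d[1]),-1000*d[2],a],1)
def rows(p0,psi0,p1,psi1,n):
    out=[];p=np.array(p0,float);ps=psi0; D=(psi1-psi0+np.pi)%(2*np.pi)-np.pi
    for i in range(n):
        q=np.array(p0)+(np.array(p1)-p0)*(i+1)/n; pq=psi0+D*(i+1)/n
        r=np.round(rel(p,ps,q,pq),1); out.append(f"{r[0]:g} {r[1]:g} {r[2]:g} 0 0 {r[3]:g}")
        # track rounding
        c,s=np.cos(ps),np.sin(ps); p=p+np.array([c*r[0]+s*r[1],s*r[0]-c*r[1],-r[2]])/1000; ps=ps-np.radians(r[3])
    return "; ".join(out)
E
python3 - <<'E'
from h import *; from plan import *
r=pickle.load(open("res.pkl","rb")); s=bot.get_state(); print(bot.hold_point_z,s["time_s"])
op=r["op"]; p0=s["position"]; y0=yaw(s["orientation"])
print(y0, rows(p0,y0,[op[0],op[1],.24],op[2]+np.pi/2,17))
E
```

```text
op top [ 0.4621 -0.0497 -1.4829] 40.25
op scene [ 0.4616 -0.0481 -1.464 ] 27.52
op both [ 0.462  -0.0482 -1.4801] 67.92
bp top [ 0.5017 -0.3306  1.897 ] 39.37
bp scene [ 0.4996 -0.3275  1.8848] 50.28
bp both [ 0.5008 -0.3288  1.8945] 89.92
0.0187 1.6
1.3379603716846642 -31.8 27.1 -0.5 0 0 4.2; -29.7 29.3 -0.5 0 0 4.2; -27.5 31.5 -0.5 0 0 4.2; -25.1 33.4 -0.6 0 0 4.2; -22.6 35.1 -0.5 0 0 4.2; -19.9 36.7 -0.5 0 0 4.2; -17.3 38 -0.5 0 0 4.2; -14.3 39.2 -0.5 0 0 4.2; -11.5 40.2 -0.5 0 0 4.2; -8.5 40.9 -0.5 0 0 4.2; -5.5 41.4 -0.5 0 0 4.2; -2.5 41.7 -0.6 0 0 4.2; 0.7 41.7 -0.5 0 0 4.2; 3.6 41.6 -0.5 0 0 4.3; 6.8 41.2 -0.5 0 0 4.2; 9.8 40.6 -0.5 0 0 4.2; 12.8 39.8 -0.5 0 0 4.2
```

View pics/ov2.png

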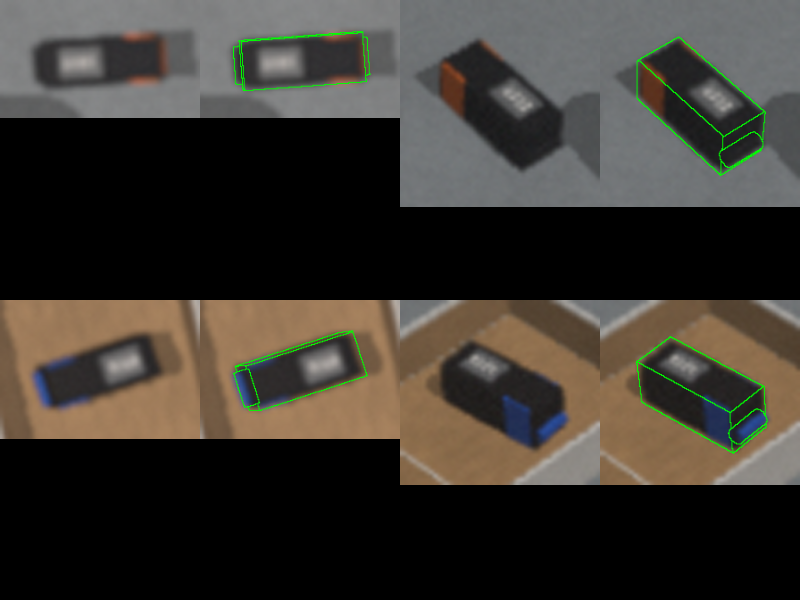

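Call:
{"api": "play_rows", "payload": {
  "plan": "-20 17 -5 0 0 0; -36 31 -4 0 0 0; -36 31 0 0 0 0; -36 31 0 0 0 0; -36 31 0 0 0 0; -36 31 0 0 0 0; -36 31 0 0 0 0; -36 31 0 0 0 0; -36 31 0 0 0 0; -36 31 0 0 0 0; -36 31 0 0 0 0; -36 31 0 0 0 0; -36 31 0 0 0 0; -36 31 0 0 0 0; -36 30 0 0 0 0; -36 27 0 0 0 0; -16 13 0 0 0 0",
  "gripper": 1
}}

```text
time_s: 3.3
position: [0.4842, -0.0935, 0.2406]
orientation: [0.785, 0.619, 0.0, 0.001]
ft_force: [-0.5, 0.9, -0.1]
width: 0.0855
```

Call:
{"api": "play_rows", "payload": {
  "plan": "0 0 0 0 0 7; 0 0 0 0 0 7; 0 0 0 0 0 7; 0 0 0 0 0 7; 0 0 0 0 0 7; 0 0 0 0 0 7; 0 0 0 0 0 7; 0 0 0 0 0 7; 0 0 0 0 0 7; 0 0 0 0 0 7; 0 0 0 0 0 1.5; 0 0 0 0 0 0; 0 0 0 0 0 0"
}}

```text
time_s: 4.6
position: [0.4823, -0.0897, 0.2404]
orientation: [0.999, 0.046, 0.0, 0.0]
ft_force: [0.2, -0.2, -0.1]
width: 0.0856
```

```bash
cat > go.py <<'E'
from h import *; from plan import *
import sys
r=pickle.load(open("res.pkl","rb"))
def show(tgt,psi,state=None):
    s=bot.get_state(); p=s["position"]; y=yaw(s["orientation"])
    print("t",round(s["time_s"],2),"p",p.round(4),"yaw",round(y,4),"w",round(s["width"],4),"F",s["ft_force"].round(1),"T",s["ft_torque"].round(2),"tilt",np.round(Ro.from_quat(s["orientation"]).as_matrix()[:,2],3))
    print("rel",rel(p,y,tgt,psi))
E
python3 - <<'E'
from go import *
op=r["op"]; show([op[0],op[1],.006],op[2]+np.pi/2)
E
```

```text
t 4.6 p [ 0.4823 -0.0897  0.2404] yaw 0.0925 w 0.0856 F [ 0.2 -0.2 -0.1] T [0.05 0.01 0.  ] tilt [ 0. -0. -1.]
rel [-1.640e+01 -4.320e+01  2.344e+02  1.000e-01]
```

Call:
{"api": "play_rows", "payload": {
  "plan": "-8 -21 0 0 0 0; -8 -22 20 0 0 0; 0 0 35 0 0 0; 0 0 40 0 0 0; 0 0 40 0 0 0; 0 0 30 0 0 0; 0 0 20 0 0 0; 0 0 10 0 0 0; 0 0 0 0 0 0"
}}

```text
time_s: 5.5
position: [0.4618, -0.0482, 0.0444]
orientation: [0.999, 0.045, -0.001, -0.0]
ft_force: [-0.4, -0.3, 0.1]
width: 0.0854
```

```bash
python3 - <<'E'
from go import *
op=r["op"]; show([op[0],op[1],.006],op[2]+np.pi/2)
E
```

```text
t 5.5 p [ 0.4618 -0.0482  0.0444] yaw 0.091 w 0.0854 F [-0.4 -0.3  0.1] T [0.01 0.04 0.01] tilt [-0.002  0.    -1.   ]
rel [ 0.2 -0.  38.4  0. ]
```

Call:
{"api": "play_rows", "payload": {
  "plan": "0 0 18 0 0 0; 0 0 14 0 0 0; 0 0 6 0 0 0; 0 0 0 0 0 0; 0 0 0 0 0 0"
}}

```text
time_s: 6.0
position: [0.4632, -0.0485, 0.0081]
orientation: [0.999, 0.045, 0.001, 0.0]
ft_force: [0.9, -0.4, 0.2]
width: 0.085
```

Call:
{"api": "play_rows", "payload": {
  "plan": "0 0 0 0 0 0; 0 0 0 0 0 0; 0 0 0 0 0 0; 0 0 0 0 0 0; 0 0 0 0 0 0; 0 0 0 0 0 0; 0 0 0 0 0 0",
  "gripper": 0
}}

```text
time_s: 6.7
position: [0.4627, -0.0484, 0.0079]
orientation: [0.999, 0.045, 0.0, 0.0]
ft_force: [-1.2, 0.2, 5.7]
width: 0.0416
```

```bash
python3 - <<'E'
from go import *
op=r["op"]; show([op[0],op[1],.006],op[2]+np.pi/2)
c=bot.camera("top"); cv2.imwrite("pics/t1.png",cv2.resize(c["image"][200:280,300:420],None,fx=5,fy=5))
E
```

```text
t 6.7 p [ 0.4627 -0.0484  0.0079] yaw 0.0902 w 0.0416 F [-1.2  0.2  5.7] T [0.03 0.15 0.03] tilt [ 0. -0. -1.]
rel [-0.7 -0.3  1.9 -0. ]
```

View pics/t1.png

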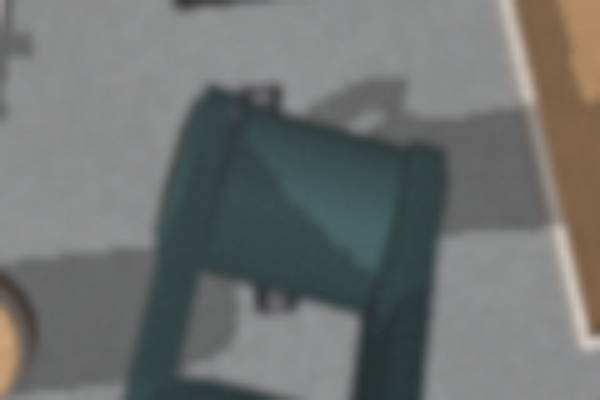

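Call:
{"api": "play_rows", "payload": {
  "plan": "0 0 -10 0 0 0; 0 0 -25 0 0 0; 0 0 -40 0 0 0; 0 0 -40 0 0 0; 0 0 -40 0 0 0; 0 0 -40 0 0 0; 0 0 -25 0 0 0; 0 0 -10 0 0 0; 0 0 0 0 0 0; 0 0 0 0 0 0; 0 0 0 0 0 0"
}}

```text
time_s: 7.85
position: [0.4611, -0.048, 0.2355]
orientation: [0.999, 0.045, -0.002, -0.001]
ft_force: [-0.2, -0.6, -3.0]
width: 0.0411
```

```bash
python3 - <<'E'
from go import *
oc=r["oc"]; show([oc[0],oc[1],.24],oc[2]+np.pi/2)
c=bot.camera("scene"); pickle.dump(c,open("s2.pkl","wb"))
from fit import proj
s=bot.get_state(); u,v=proj(c,s["position"])[0].astype(int); print(u,v)
cv2.imwrite("pics/s2.png",cv2.resize(c["image"][max(v-60,0):v+60,u-80:u+80],None,fx=5,fy=5,interpolation=cv2.INTER_CUBIC))
E
```

```text
t 7.85 p [ 0.4611 -0.048   0.2355] yaw 0.0901 w 0.0411 F [-0.2 -0.6 -3. ] T [-0.07  0.01  0.03] tilt [-0.004  0.001 -1.   ]
rel [   7.5 -438.7   -4.5  -90.4]
337 106
```

View pics/s2.png

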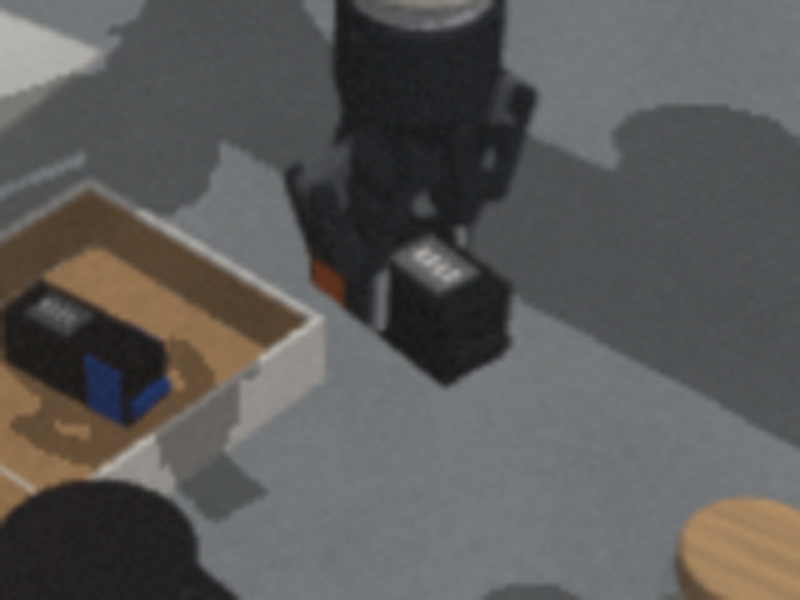

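```bash
python3 - <<'E'
from go import *; from fit import *
c=pickle.load(open("s2.pkl","rb")); c0=pickle.load(open("scene0.pkl","rb"))
def corners(pose):
    x,y,th,z=pose; R=np.array([[np.cos(th),-np.sin(th),0],[np.sin(th),np.cos(th),0],[0,0,1]])
    return np.array([[a,b,h] for a in(-.052,) for b in(-.021,.021) for h in(0,.044)])@R.T+[x,y,z]
op=r["op"]
print("before\n",proj(c0,corners([*op,0])).round(1).tolist())
print(((proj(c0,corners([*op,0]))-[200,80])*5).round(0).tolist())
y=.0901-np.pi/2
P=[.4611,-.048,y,.2355-.0079]
o=np.array([337-80,46]); print(((proj(c,corners(P))-o)*5).round(0).tolist())
d=np.array([np.cos(y),np.sin(y)])*.003; print("3mm fwd",((proj(c,corners([P[0]+d[0],P[1]+d[1],y,P[3]]))-o)*5).round(0).tolist())
roi=(257,46,417,166); overlay(c,pack(),[P[0],P[1],y,P[3]],roi,"pics/x.png"); i=cv2.imread("pics/x.png"); w=i.shape[1]//2
cv2.imwrite("pics/ov3.png",cv2.resize(i[180:400,w+200:w+440],None,fx=2.5,fy=2.5))
E
```

```text
before
 [[351.5, 178.3], [352.6, 167.8], [340.2, 185.3], [341.0, 174.8]]
[[757.0, 492.0], [763.0, 439.0], [701.0, 527.0], [705.0, 474.0]]
[[506.0, 352.0], [513.0, 280.0], [441.0, 388.0], [446.0, 316.0]]
3mm fwd [[502.0, 349.0], [509.0, 277.0], [437.0, 384.0], [442.0, 312.0]]
```

View pics/ov3.png

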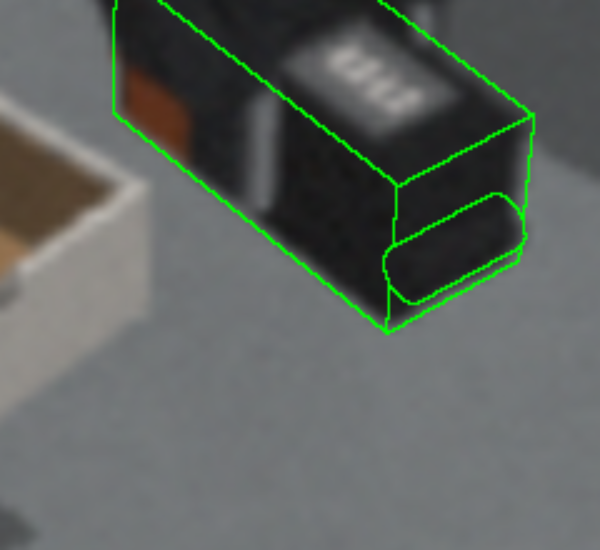

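Call:
{"api": "play_rows", "payload": {
  "plan": "0 -20 -5 0 0 0; 0 -35 0 0 0 0; 1 -40 0 0 0 0; 1 -40 0 0 0 0; 1 -40 0 0 0 0; 1 -40 0 0 0 0; 1 -40 0 0 0 0; 1 -40 0 0 0 0; 1 -40 0 0 0 0; 1 -40 0 0 0 0; 0 -34 0 0 0 0; 0 -20 0 0 0 0; 0 -10 0 0 0 0; 0 0 0 0 0 -4; 0 0 0 0 0 -8; 0 0 0 0 0 -8; 0 0 0 0 0 -8; 0 0 0 0 0 -8; 0 0 0 0 0 -8; 0 0 0 0 0 -8"
}}

```text
time_s: 9.9
position: [0.4308, 0.3884, 0.2412]
orientation: [0.877, 0.481, -0.001, 0.0]
ft_force: [-0.3, -0.9, -1.7]
width: 0.0412
```

Call:
{"api": "play_rows", "payload": {
  "plan": "0 0 0 0 0 -8; 0 0 0 0 0 -8; 0 0 0 0 0 -8; 0 0 0 0 0 -8; 0 0 0 0 0 -6; 0 0 0 0 0 -0.4; 0 0 0 0 0 0; 0 0 0 0 0 0"
}}

```text
time_s: 10.7
position: [0.4309, 0.3892, 0.2419]
orientation: [0.673, 0.74, -0.0, -0.0]
ft_force: [-0.2, -0.7, -2.8]
width: 0.0413
```

```bash
python3 - <<'E'
from go import *
oc=r["oc"]; show([oc[0],oc[1],.12],oc[2]+np.pi/2)
E
```

```text
t 10.7 p [0.4309 0.3892 0.2419] yaw 1.6654 w 0.0413 F [-0.2 -0.7 -2.8] T [-0.    0.01 -0.  ] tilt [-0.001 -0.001 -1.   ]
rel [ 5.000e-01 -1.700e+00  1.219e+02 -1.000e-01]
```

Call:
{"api": "play_rows", "payload": {
  "plan": "0.5 -1.7 10 0 0 0; 0 0 30 0 0 0; 0 0 40 0 0 0; 0 0 40 0 0 0; 0 0 30 0 0 0; 0 0 20 0 0 0; 0 0 7 0 0 0; 0 0 0 0 0 0; 0 0 0 0 0 0"
}}

```text
time_s: 11.6
position: [0.4298, 0.3904, 0.066]
orientation: [0.672, 0.741, 0.001, 0.0]
ft_force: [0.6, -0.4, -1.4]
width: 0.0414
```

```bash
cat > look.py <<'E'
from go import *; from fit import *
import sys
def look(key,tag,off=0.008):
    oc=r[key]; show([oc[0],oc[1],.020],oc[2]+np.pi/2*(1 if key=="oc" else -1))
    s=bot.get_state(); p=s["position"]; y=yaw(s["orientation"])-np.pi/2*(1 if key=="oc" else -1)
    ims=[]
    for n in ("scene","top"):
        c=bot.camera(n); pickle.dump(c,open(f"{tag}_{n}.pkl","wb"))
        u,v=proj(c,[oc[0],oc[1],.04])[0].astype(int); roi=(u-45,v-45,u+45,v+45)
        L1,_=labelmap(c,cradle(),[*oc,0],roi); L2,_=labelmap(c,pack(),[p[0],p[1],y,p[2]-off],roi)
        I=prep(c,roi).clip(0,255).astype(np.uint8); J=I.copy()
        for L,col in ((L1,(0,255,0)),(L2,(0,255,255))):
            J[cv2.morphologyEx(L.astype(np.uint8),cv2.MORPH_GRADIENT,np.ones((2,2),np.uint8))>0]=col
        if n=="scene": ims+=[I,J]
        else: T=I
    cv2.imwrite(f"pics/{tag}.png",cv2.resize(np.hstack(ims),(800,400),interpolation=cv2.INTER_AREA) if 0 else cv2.resize(np.hstack(ims),(800,400)))
    cv2.imwrite(f"pics/{tag}_t.png",T)
E
python3 -c "
from look import *; look('oc','L1')"
```

```text
t 11.6 p [0.4298 0.3904 0.066 ] yaw 1.6676 w 0.0414 F [ 0.6 -0.4 -1.4] T [ 0.02 -0.01 -0.06] tilt [ 0.001  0.001 -1.   ]
rel [-0.7 -0.8 46.   0. ]
```

View pics/L1.png

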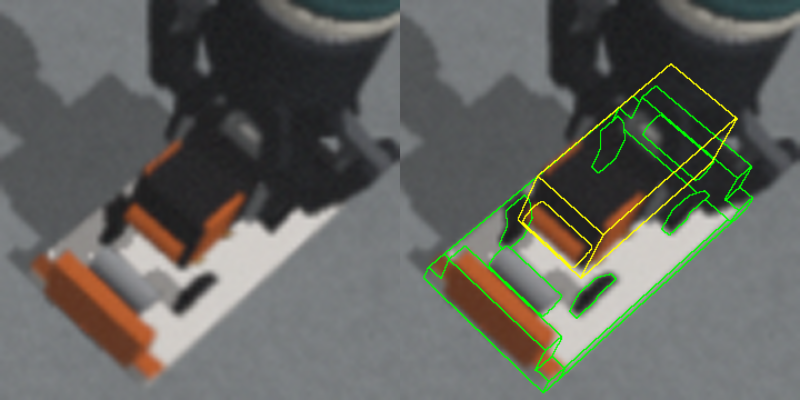

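View pics/L1_t.png

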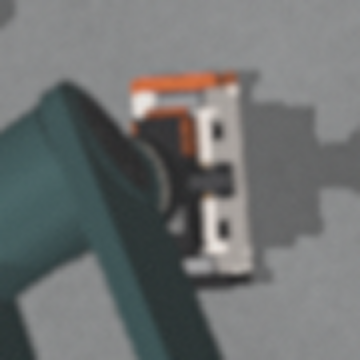

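Call:
{"api": "play_rows", "payload": {
  "plan": "-0.5 -0.6 8 0 0 0; 0 0 8 0 0 0; 0 0 6 0 0 0; 0 0 4 0 0 0; 0 0 0 0 0 0; 0 0 0 0 0 0"
}}

```text
time_s: 12.3
position: [0.4287, 0.3893, 0.0391]
orientation: [0.672, 0.741, -0.0, -0.0]
ft_force: [0.4, 0.1, -3.3]
width: 0.0417
```

```bash
python3 -c "
from look import *; look('oc','L2')"
```

```text
t 12.3 p [0.4287 0.3893 0.0391] yaw 1.6678 w 0.0417 F [ 0.4  0.1 -3.3] T [-0.03 -0.04  0.  ] tilt [-0. -0. -1.]
rel [ 0.2  0.5 19.1  0. ]
```

View pics/L2.png

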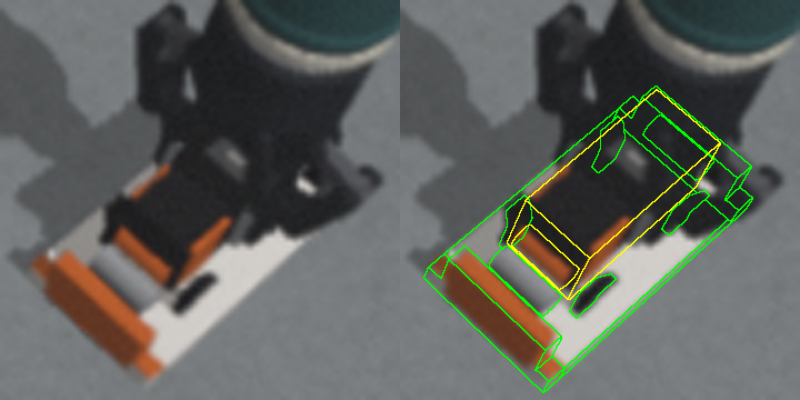

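Call:
{"api": "play_rows", "payload": {
  "plan": "0 0.3 3 0 0 0; 0 0 3 0 0 0; 0 0 3 0 0 0; 0 0 2 0 0 0; 0 0 0 0 0 0"
}}

```text
time_s: 12.9
position: [0.4297, 0.3902, 0.0294]
orientation: [0.672, 0.741, 0.001, 0.0]
ft_force: [-1.9, -0.5, 5.9]
width: 0.041
```

Call:
{"api": "play_rows", "payload": {
  "plan": "0 0 2 0 0 0; 0 0 2 0 0 0; 0 0 2 0 0 0; 0 0 0 0 0 0"
}}

```text
time_s: 13.3
position: [0.429, 0.3896, 0.0217]
orientation: [0.672, 0.741, 0.0, -0.0]
ft_force: [0.9, 2.5, -6.2]
width: 0.0413
```

Call:
{"api": "play_rows", "payload": {
  "plan": "0 0 2 0 0 0; 0 0 2 0 0 0; 0 0 0 0 0 0; 0 0 0 0 0 0"
}}

```text
time_s: 13.7
position: [0.4293, 0.3895, 0.0198]
orientation: [0.672, 0.741, 0.0, 0.0]
ft_force: [-1.8, -2.1, 13.7]
width: 0.0408
```

Call:
{"api": "play_rows", "payload": {
  "plan": "0 0 1 0 0 0; 0 0 0 0 0 0; 0 0 -1 0 0 0"
}}

```text
time_s: 14.0
position: [0.4294, 0.3895, 0.0199]
orientation: [0.672, 0.741, 0.001, 0.0]
ft_force: [0.3, -0.3, 2.3]
width: 0.0411
```

Call:
{"api": "play_rows", "payload": {
  "plan": "0 0 0 0 0 0; 0 0 0 0 0 0; 0 0 0 0 0 0; 0 0 0 0 0 0; 0 0 0 0 0 0; 0 0 -5 0 0 0; 0 0 -20 0 0 0; 0 0 -35 0 0 0; 0 0 -40 0 0 0; 0 0 -40 0 0 0; 0 0 -40 0 0 0; 0 0 -30 0 0 0; 0 0 -15 0 0 0; 0 0 0 0 0 0; 0 0 0 0 0 0",
  "gripper": 1
}}

```text
time_s: 15.5
position: [0.4287, 0.3892, 0.2431]
orientation: [0.672, 0.741, -0.0, 0.0]
ft_force: [-0.2, -0.4, 0.4]
width: 0.0853
```

```bash
python3 -c "
from look import *; look('oc','L3')
bp=r['bp']; show([bp[0],bp[1],.24],bp[2]-np.pi/2)
tp=pickle.load(open('L3_top.pkl','rb')); sc=pickle.load(open('L3_scene.pkl','rb')); oc=r['oc']
ims=[]
for c in (sc,tp):
    u,v=proj(c,[oc[0],oc[1],.04])[0].astype(int); roi=(u-40,v-40,u+40,v+40)
    I=prep(c,roi).clip(0,255).astype(np.uint8); J=I.copy()
    L2,_=labelmap(c,pack(),[*oc,.012],roi); J[cv2.morphologyEx(L2.astype(np.uint8),cv2.MORPH_GRADIENT,np.ones((2,2),np.uint8))>0]=(0,255,255)
    ims.append(np.hstack([I,J]))
cv2.imwrite('pics/L3o.png',cv2.resize(np.vstack(ims),(600,600)))
"
```

```text
t 15.5 p [0.4287 0.3892 0.2431] yaw 1.6679 w 0.0853 F [-0.2 -0.4  0.4] T [-0.   -0.03 -0.02] tilt [-0. -0. -1.]
rel [  0.3   0.5 223.1   0. ]
t 15.6 p [0.4281 0.3888 0.2417] yaw 1.6678 w 0.0854 F [-0.1 -1.  -1.2] T [ 0.04 -0.01 -0.05] tilt [-0.002 -0.002 -1.   ]
rel [-721.3    2.8    1.7   77. ]
```

View pics/L3o.png

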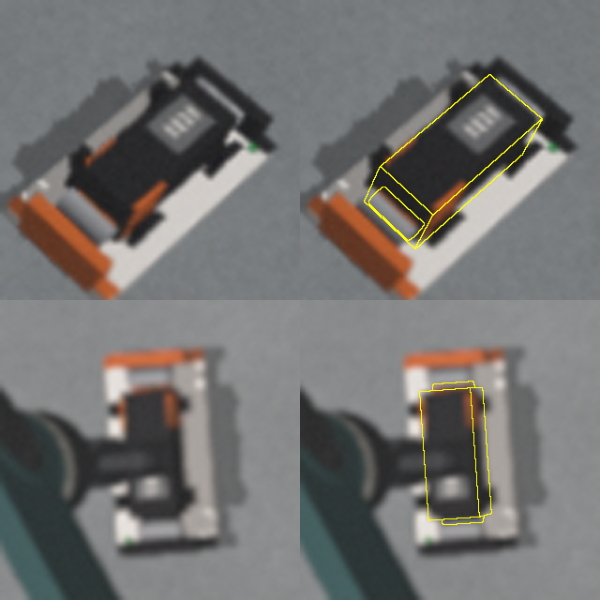

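Call:
{"api": "play_rows", "payload": {
  "plan": "-20 0 0 0 0 0; -40 0 0 0 0 0; -44 0 0 0 0 0; -44 0 0 0 0 0; -44 0 0 0 0 0; -44 0 0 0 0 0; -44 0 0 0 0 0; -44 0 0 0 0 0; -44 0 0 0 0 0; -44 0 0 0 0 0; -44 0 0 0 0 0; -44 1 0 0 0 0; -44 1 0 0 0 0; -44 1 0 0 0 0; -44 0 0 0 0 0; -44 0 0 0 0 0; -30 0 0 0 0 0; -15 0 0 0 0 0; 0 0 0 0 0 4; 0 0 0 0 0 8"
}}

```text
time_s: 17.6
position: [0.5012, -0.3273, 0.2419]
orientation: [0.747, 0.665, -0.0, -0.002]
ft_force: [-1.5, -0.0, 0.1]
width: 0.0853
```

Call:
{"api": "play_rows", "payload": {
  "plan": "0 0 0 0 0 8; 0 0 0 0 0 8; 0 0 0 0 0 8; 0 0 0 0 0 8; 0 0 0 0 0 8; 0 0 0 0 0 8; 0 0 0 0 0 8; 0 0 0 0 0 6; 0 0 0 0 0 3; 0 0 0 0 0 0; 0 0 0 0 0 0"
}}

```text
time_s: 18.7
position: [0.5016, -0.3269, 0.2426]
orientation: [0.987, 0.162, -0.001, -0.001]
ft_force: [1.1, 0.0, 0.2]
width: 0.0855
```

```bash
python3 - <<'E'
from go import *
bp=r["bp"]; show([bp[0],bp[1],.006],bp[2]-np.pi/2)
E
```

```text
t 18.7 p [ 0.5016 -0.3269  0.2426] yaw 0.3261 w 0.0855 F [1.1 0.  0.2] T [-0.01 -0.02  0.05] tilt [-0.001  0.001 -1.   ]
rel [-1.400e+00  1.600e+00  2.366e+02  1.000e-01]
```

Call:
{"api": "play_rows", "payload": {
  "plan": "-0.7 0.8 10 0 0 0; -0.7 0.8 25 0 0 0; 0 0 35 0 0 0; 0 0 40 0 0 0; 0 0 40 0 0 0; 0 0 30 0 0 0; 0 0 20 0 0 0; 0 0 18 0 0 0; 0 0 12 0 0 0; 0 0 5 0 0 0; 0 0 0 0 0 0; 0 0 0 0 0 0"
}}

```text
time_s: 19.9
position: [0.5015, -0.3302, 0.009]
orientation: [0.987, 0.161, 0.0, 0.0]
ft_force: [0.5, 0.6, -0.2]
width: 0.0855
```

Call:
{"api": "play_rows", "payload": {
  "plan": "0 0 0 0 0 0; 0 0 0 0 0 0; 0 0 0 0 0 0; 0 0 0 0 0 0; 0 0 0 0 0 0; 0 0 0 0 0 0; 0 0 0 0 0 0",
  "gripper": 0
}}

```text
time_s: 20.6
position: [0.5014, -0.3303, 0.0091]
orientation: [0.987, 0.161, 0.0, 0.001]
ft_force: [0.1, 0.4, 6.0]
width: 0.0414
```

```bash
python3 - <<'E'
from go import *
bp=r["bp"]; show([bp[0],bp[1],.006],bp[2]-np.pi/2)
E
```

```text
t 20.6 p [ 0.5014 -0.3303  0.0091] yaw 0.3241 w 0.0414 F [0.1 0.4 6. ] T [-0.01  0.26  0.03] tilt [ 0.001 -0.001 -1.   ]
rel [-0.1 -1.5  3.1  0. ]
```

Call:
{"api": "play_rows", "payload": {
  "plan": "0 0 -10 0 0 0; 0 0 -25 0 0 0; 0 0 -40 0 0 0; 0 0 -40 0 0 0; 0 0 -40 0 0 0; 0 0 -40 0 0 0; 0 0 -25 0 0 0; 0 0 -10 0 0 0; 0 0 0 0 0 0; 0 0 0 0 0 0; 0 0 0 0 0 0"
}}

```text
time_s: 21.7
position: [0.4999, -0.3289, 0.2361]
orientation: [0.987, 0.161, -0.001, -0.002]
ft_force: [0.2, 0.4, -1.9]
width: 0.0416
```

```bash
python3 - <<'E'
from go import *; from fit import *
bc=r["bc"]; show([bc[0],bc[1],.24],bc[2]-np.pi/2)
s=bot.get_state(); p=s["position"]; y=yaw(s["orientation"])+np.pi/2
c=bot.camera("scene"); pickle.dump(c,open("s4.pkl","wb"))
u,v=proj(c,p)[0].astype(int); roi=(u-40,v-40,u+40,v+40); print(u,v)
overlay(c,pack(),[p[0],p[1],y,p[2]-.008],roi,"pics/x.png"); cv2.imwrite("pics/s4.png",cv2.resize(cv2.imread("pics/x.png"),(800,400)))
E
```

```text
t 21.7 p [ 0.4999 -0.3289  0.2361] yaw 0.3239 w 0.0416 F [ 0.2  0.4 -1.9] T [-0.04 -0.03  0.01] tilt [-0.003  0.003 -1.   ]
rel [ 243.5 -431.4   -3.9  114.1]
267 56
```

View pics/s4.png

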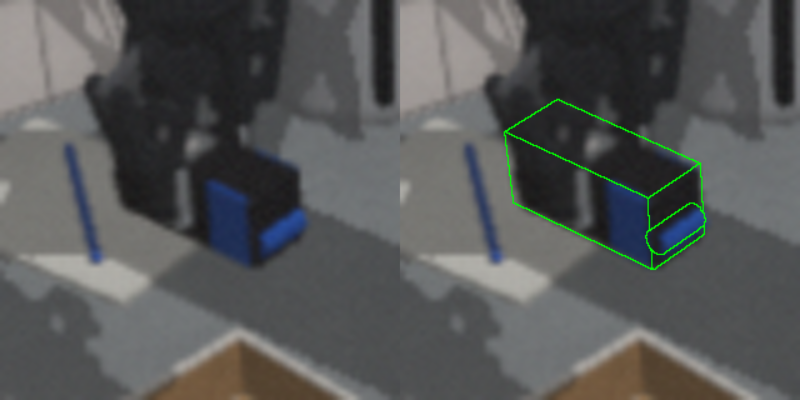

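Call:
{"api": "play_rows", "payload": {
  "plan": "8 -14 -5 0 0 0; 18 -32 -5 0 0 0; 23 -41 0 0 0 0; 23 -41 0 0 0 0; 23 -41 0 0 0 0; 23 -41 0 0 0 0; 23 -41 0 0 0 0; 23 -41 0 0 0 0; 23 -41 0 0 0 0; 23 -41 0 0 0 0; 17 -30 0 0 0 0; 10 -18 0 0 0 0; 6 -10 0 0 0 0; 0 0 0 0 0 4; 0 0 0 0 0 8; 0 0 0 0 0 8; 0 0 0 0 0 8; 0 0 0 0 0 8; 0 0 0 0 0 8; 0 0 0 0 0 8"
}}

```text
time_s: 23.75
position: [0.5933, 0.1566, 0.2479]
orientation: [0.957, -0.291, -0.001, 0.0]
ft_force: [0.8, 1.1, -2.0]
width: 0.0413
```

Call:
{"api": "play_rows", "payload": {
  "plan": "0 0 0 0 0 8; 0 0 0 0 0 8; 0 0 0 0 0 8; 0 0 0 0 0 8; 0 0 0 0 0 8; 0 0 0 0 0 8; 0 0 0 0 0 8; 0 0 0 0 0 4; 0 0 0 0 0 2; 0 0 0 0 0 0; 0 0 0 0 0 0"
}}

```text
time_s: 24.85
position: [0.5935, 0.1567, 0.2481]
orientation: [-0.673, 0.74, 0.0, -0.0]
ft_force: [0.3, 0.6, -2.1]
width: 0.0412
```

```bash
python3 - <<'E'
from go import *
bc=r["bc"]; bc[0]-=.001; show([bc[0],bc[1],.066],bc[2]-np.pi/2)
E
```

```text
t 24.85 p [0.5935 0.1567 0.2481] yaw -1.6651 w 0.0412 F [ 0.3  0.6 -2.1] T [ 0.05  0.   -0.  ] tilt [-0.001 -0.    -1.   ]
rel [-7.000e-01  1.200e+00  1.821e+02  1.000e-01]
```

Call:
{"api": "play_rows", "payload": {
  "plan": "-0.7 1.2 10 0 0 0; 0 0 30 0 0 0; 0 0 40 0 0 0; 0 0 40 0 0 0; 0 0 30 0 0 0; 0 0 20 0 0 0; 0 0 10 0 0 0; 0 0 0 0 0 0; 0 0 0 0 0 0"
}}

```text
time_s: 25.75
position: [0.5934, 0.1579, 0.0689]
orientation: [-0.673, 0.74, -0.0, 0.0]
ft_force: [0.6, 0.9, -3.3]
width: 0.0411
```

```bash
python3 -c "
from look import *; look('bc','L5')"
```

```text
t 25.75 p [0.5934 0.1579 0.0689] yaw -1.6655 w 0.0411 F [ 0.6  0.9 -3.3] T [-0.03 -0.07  0.03] tilt [ 0.001  0.    -1.   ]
rel [ 0.4 -0.1 48.9  0.1]
```

View pics/L5.png

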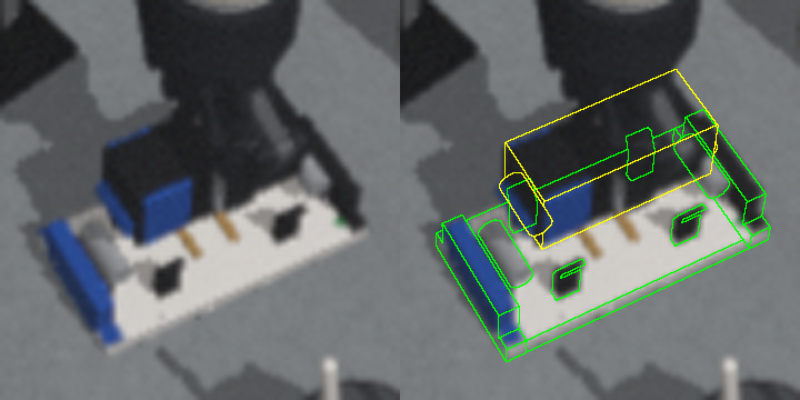

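Call:
{"api": "play_rows", "payload": {
  "plan": "0.2 0 8 0 0 0; 0 0 8 0 0 0; 0 0 8 0 0 0; 0 0 4 0 0 0; 0 0 0 0 0 0; 0 0 0 0 0 0"
}}

```text
time_s: 26.45
position: [0.5923, 0.1576, 0.04]
orientation: [-0.673, 0.74, 0.0, -0.0]
ft_force: [-1.5, 0.2, -1.9]
width: 0.0413
```

Call:
{"api": "play_rows", "payload": {
  "plan": "0 0 3 0 0 0; 0 0 3 0 0 0; 0 0 3 0 0 0; 0 0 2 0 0 0; 0 0 0 0 0 0"
}}

```text
time_s: 26.95
position: [0.5908, 0.158, 0.0302]
orientation: [-0.673, 0.74, 0.001, -0.001]
ft_force: [-9.7, 1.1, 10.4]
width: 0.0411
```

Call:
{"api": "play_rows", "payload": {
  "plan": "0 0 2 0 0 0; 0 0 2 0 0 0; 0 0 2 0 0 0; 0 0 0 0 0 0"
}}

```text
time_s: 27.35
position: [0.5915, 0.158, 0.0274]
orientation: [-0.673, 0.74, 0.0, -0.0]
ft_force: [-14.6, 0.2, 36.2]
width: 0.0411
```

Call:
{"api": "play_rows", "payload": {
  "plan": "0 0 -4 0 0 0; 0 1.5 -4 0 0 0; 0 1.5 -2 0 0 0; 0 0 0 0 0 0; 0 0 0 0 0 0"
}}

```text
time_s: 27.85
position: [0.5896, 0.1579, 0.0331]
orientation: [-0.673, 0.74, 0.0, -0.0]
ft_force: [-4.3, 1.2, -1.3]
width: 0.0407
```

Call:
{"api": "play_rows", "payload": {
  "plan": "0 0 2 0 0 0; 0 0 2 0 0 0; 0 0 2 0 0 0; 0 0 0 0 0 0; 0 0 0 0 0 0"
}}

```text
time_s: 28.35
position: [0.5897, 0.1579, 0.0281]
orientation: [-0.673, 0.74, -0.0, -0.0]
ft_force: [-7.1, -0.7, 6.8]
width: 0.0413
```

Call:
{"api": "play_rows", "payload": {
  "plan": "0 1 0 0 0 0; 0 1 0 0 0 0; 0 0 0 0 0 0; 0 0 0 0 0 0"
}}

```text
time_s: 28.75
position: [0.5891, 0.158, 0.0281]
orientation: [-0.673, 0.74, -0.001, 0.001]
ft_force: [-1.5, -1.7, 6.4]
width: 0.0413
```

```bash
python3 -c "
from look import *; look('bc','L6',.009)"
```

```text
t 28.75 p [0.5891 0.158  0.0281] yaw -1.6657 w 0.0413 F [-1.5 -1.7  6.4] T [-0.17  0.38 -0.1 ] tilt [ 0.002 -0.    -1.   ]
rel [ 0.1 -4.3  8.1  0.1]
```

View pics/L6.png

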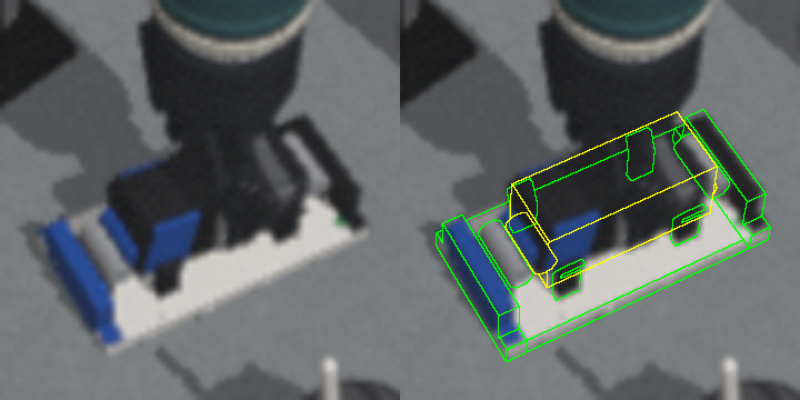

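Call:
{"api": "play_rows", "payload": {
  "plan": "0 0 1.5 0 0 0; 0 0 1.5 0 0 0; 0 0 0 0 0 0; 0 0 0 0 0 0"
}}

```text
time_s: 29.25
position: [0.5894, 0.158, 0.0276]
orientation: [-0.673, 0.74, -0.001, 0.001]
ft_force: [-6.7, -2.8, 28.8]
width: 0.0412
```

```bash
python3 -c "
from look import *
s=bot.get_state(); print(s['ft_force'].round(1),s['ft_torque'].round(2),s['position'].round(4))
bc=r['bc']; ims=[]
p=s['position']; y=yaw(s['orientation'])+np.pi/2
for n in ('scene','top'):
    c=bot.camera(n); pickle.dump(c,open(f'L7_{n}.pkl','wb'))
    u,v=proj(c,[bc[0]+.03,bc[1],.04])[0].astype(int); roi=(u-25,v-25,u+25,v+25)
    I=prep(c,roi).clip(0,255).astype(np.uint8); J=I.copy()
    L,_=labelmap(c,pack(),[p[0]+.002,p[1],y,p[2]-.009],roi)
    J[cv2.morphologyEx(L.astype(np.uint8),cv2.MORPH_GRADIENT,np.ones((2,2),np.uint8))>0]=(0,255,255)
    ims.append(np.hstack([cv2.resize(I,(300,300)),cv2.resize(J,(300,300))]))
cv2.imwrite('pics/L7.png',np.vstack(ims))
"
```

```text
[-6.7 -2.8 28.8] [-0.34  1.78  0.03] [0.5894 0.158  0.0276]
```

View pics/L7.png

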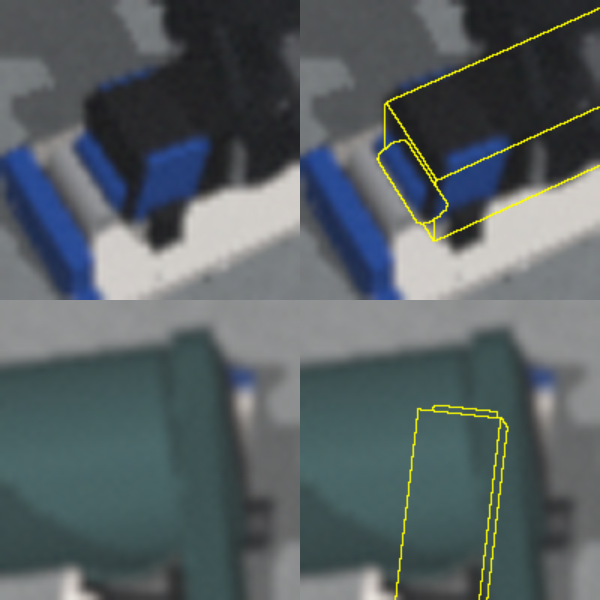

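Call:
{"api": "play_rows", "payload": {
  "plan": "0 0 -2 0 0 0; 0 0 -1 0 0 0; 0 0 0 0 0 0"
}}

```text
time_s: 29.65
position: [0.5891, 0.158, 0.028]
orientation: [-0.673, 0.74, -0.001, 0.001]
ft_force: [-1.4, -1.1, 9.3]
width: 0.0411
```

Call:
{"api": "play_rows", "payload": {
  "plan": "0 0 0 0 0 0; 0 0 0 0 0 0; 0 0 0 0 0 0; 0 0 0 0 0 0; 0 0 0 0 0 0; 0 0 -5 0 0 0; 0 0 -20 0 0 0; 0 0 -35 0 0 0; 0 0 -40 0 0 0; 0 0 -40 0 0 0; 0 0 -20 0 0 0; 0 0 -10 0 0 0; 0 0 0 0 0 0",
  "gripper": 1
}}

```text
time_s: 30.95
position: [0.5885, 0.1582, 0.1988]
orientation: [-0.673, 0.74, -0.001, 0.001]
ft_force: [0.4, -0.7, -0.9]
width: 0.0854
```

```bash
python3 -c "
from look import *
bc=r['bc']; show([bc[0],bc[1],.1],bc[2]-np.pi/2)
ims=[]
for n in ('scene','top'):
    c=bot.camera(n); pickle.dump(c,open(f'L8_{n}.pkl','wb'))
    u,v=proj(c,[bc[0],bc[1],.04])[0].astype(int); roi=(u-40,v-40,u+40,v+40)
    I=prep(c,roi).clip(0,255).astype(np.uint8); J=I.copy()
    L,_=labelmap(c,pack(),[*bc,.028],roi)
    J[cv2.morphologyEx(L.astype(np.uint8),cv2.MORPH_GRADIENT,np.ones((2,2),np.uint8))>0]=(0,255,255)
    ims.append(np.hstack([cv2.resize(I,(400,300)) if 0 else cv2.resize(I,(300,300)),cv2.resize(J,(300,300))]))
cv2.imwrite('pics/L8.png',np.vstack(ims))
"
```

```text
t 30.95 p [0.5885 0.1582 0.1988] yaw -1.6657 w 0.0854 F [ 0.4 -0.7 -0.9] T [-0.02  0.02  0.04] tilt [ 0.003  0.    -1.   ]
rel [ 0.2 -5.  98.8  0.1]
```

View pics/L8.png

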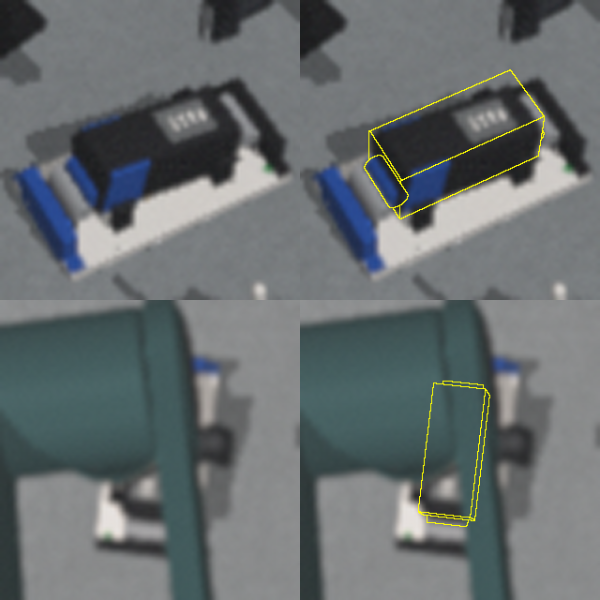

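Call:
{"api": "play_rows", "payload": {
  "plan": "0 -15 0 0 0 0; 0 -30 0 0 0 0; 0 0 20 0 0 0; 0 0 35 0 0 0; 0 0 35 0 0 0; 0 0 20 0 0 0; 0 0 10 0 0 0; 0 0 0 0 0 0; 0 0 0 0 0 0",
  "gripper": 0
}}

```text
time_s: 31.95
position: [0.6328, 0.1539, 0.0774]
orientation: [-0.673, 0.74, -0.0, -0.0]
ft_force: [0.7, 0.5, 0.7]
width: -0.0002
```

Call:
{"api": "play_rows", "payload": {
  "plan": "0 0 3 0 0 0; 0 0 3 0 0 0; 0 0 3 0 0 0; 0 0 2 0 0 0; 0 0 0 0 0 0"
}}

```text
time_s: 32.45
position: [0.634, 0.1539, 0.0674]
orientation: [-0.673, 0.74, -0.001, 0.001]
ft_force: [1.4, -0.8, 4.2]
width: 0.0004
```

```bash
python3 -c "
from look import *
bc=r['bc']; show([bc[0]+.0398,bc[1]-.0039,.056],bc[2]-np.pi/2)"
```

```text
t 32.45 p [0.634  0.1539 0.0674] yaw -1.6656 w 0.0004 F [ 1.4 -0.8  4.2] T [-0.02 -0.18 -0.02] tilt [ 0.003  0.    -1.   ]
rel [ 0.4  0.7 11.4  0.1]
```

Contact at about 67 mm, as expected for the tilted pack. Pressing on.

Call:
{"api": "play_rows", "payload": {
  "plan": "0 0 2 0 0 0; 0 0 2 0 0 0; 0 0 2 0 0 0; 0 0 0 0 0 0"
}}

```text
time_s: 32.85
position: [0.635, 0.1539, 0.0616]
orientation: [-0.673, 0.74, -0.002, 0.002]
ft_force: [2.4, -0.5, 4.7]
width: -0.0
```

Call:
{"api": "play_rows", "payload": {
  "plan": "0 0 2 0 0 0; 0 0 2 0 0 0; 0 0 0 0 0 0"
}}

```text
time_s: 33.15
position: [0.6315, 0.1538, 0.0561]
orientation: [-0.673, 0.74, 0.001, -0.001]
ft_force: [-1.2, -0.8, 4.9]
width: 0.0
```

Call:
{"api": "play_rows", "payload": {
  "plan": "0 0 2 0 0 0; 0 0 1 0 0 0; 0 0 0 0 0 0"
}}

```text
time_s: 33.45
position: [0.6316, 0.1538, 0.056]
orientation: [-0.673, 0.74, 0.0, -0.0]
ft_force: [-6.8, -1.7, 26.3]
width: -0.0002
```

Call:
{"api": "play_rows", "payload": {
  "plan": "0 0 -5 0 0 0; 0 0 -20 0 0 0; 0 0 -40 0 0 0; 0 0 -40 0 0 0; 0 0 -40 0 0 0; -20 30 -20 0 0 0; -40 30 0 0 0 0; -45 20 0 0 0 0; -45 0 0 0 0 0; -30 0 0 0 0 0; 0 0 0 0 0 0"
}}

```text
time_s: 34.55
position: [0.5686, 0.3444, 0.217]
orientation: [-0.674, 0.739, 0.001, -0.0]
ft_force: [-0.7, -0.8, 0.8]
width: 0.0
```

```bash
python3 -c "
from look import *
r['bc'][0]-=0
ims=[]
C={n:bot.camera(n) for n in('scene','top')}
pickle.dump(C,open('C9.pkl','wb'))
for k in ('bc','oc'):
  row=[]
  for n in C:
    c=C[n]; q=r[k]; u,v=proj(c,[q[0],q[1],.04])[0].astype(int); roi=(u-35,v-35,u+35,v+35)
    I=prep(c,roi).clip(0,255).astype(np.uint8); J=I.copy()
    L,_=labelmap(c,pack(),[*q,.012],roi)
    J[cv2.morphologyEx(L.astype(np.uint8),cv2.MORPH_GRADIENT,np.ones((2,2),np.uint8))>0]=(0,255,255)
    row+=[cv2.resize(I,(200,200)) if n=='top' else cv2.resize(I,(200,200)),cv2.resize(J,(200,200))]
  ims.append(np.hstack(row))
cv2.imwrite('pics/L9.png',np.vstack(ims))
cv2.imwrite('pics/C9s.png',C['scene']['image'])
cv2.imwrite('pics/C9b.png',cv2.resize(C['scene']['image'][190:280,290:400],None,fx=6,fy=6,interpolation=cv2.INTER_CUBIC))
s=bot.get_state(); print(s['time_s'],s['position'],s['ft_force'])
"
```

```text
34.65 [0.56865026 0.34069166 0.2169368 ] [ 0.06154887 -0.43886717 -1.25515993]
```

View pics/L9.png

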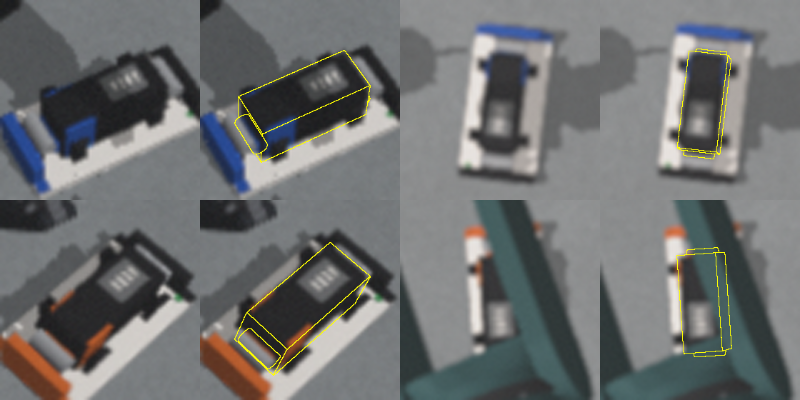

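View pics/C9b.png

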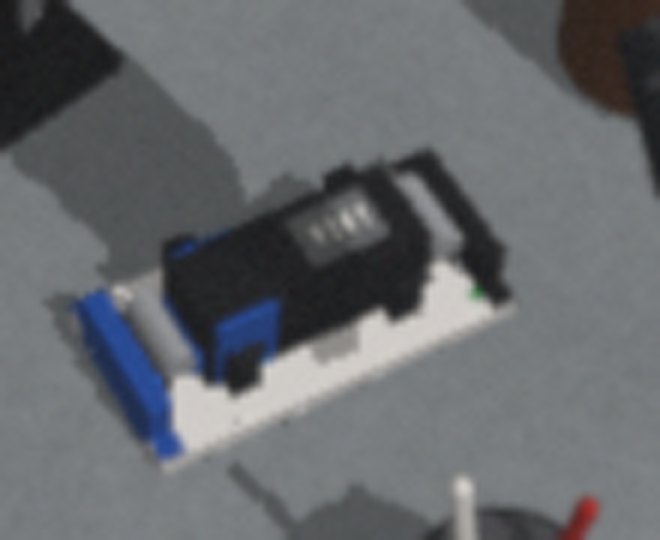

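View pics/C9s.png

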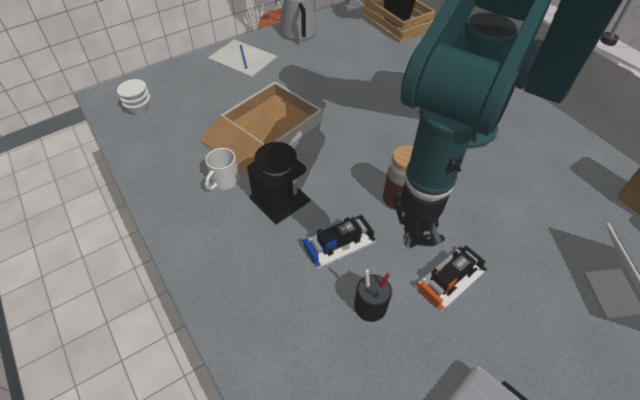

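Call:
{"api": "play_rows", "payload": {
  "plan": "20 0 0 0 0 0; 40 0 0 0 0 0; 45 -2 0 0 0 0; 45 0 0 0 0 0; 30 0 20 0 0 0; 0 0 35 0 0 0; 0 0 40 0 0 0; 0 0 30 0 0 0; 0 0 15 0 0 0; 0 0 8 0 0 0; 0 0 4 0 0 0; 0 0 0 0 0 0; 0 0 0 0 0 0",
  "gripper": 0
}}

```text
time_s: 35.95
position: [0.5556, 0.161, 0.0673]
orientation: [-0.673, 0.74, -0.001, 0.001]
ft_force: [0.2, 0.9, -0.1]
width: -0.0002
```

Call:
{"api": "play_rows", "payload": {
  "plan": "0 0 2 0 0 0; 0 0 2 0 0 0; 0 0 2 0 0 0; 0 0 0 0 0 0; 0 0 0 0 0 0"
}}

```text
time_s: 36.45
position: [0.5548, 0.1613, 0.0602]
orientation: [-0.673, 0.74, 0.0, -0.0]
ft_force: [-0.3, -0.8, -0.5]
width: -0.0001
```

Call:
{"api": "play_rows", "payload": {
  "plan": "0 0 2 0 0 0; 0 0 2 0 0 0; 0 0 2 0 0 0; 0 0 0 0 0 0; 0 0 0 0 0 0"
}}

```text
time_s: 36.95
position: [0.555, 0.1613, 0.056]
orientation: [-0.673, 0.74, -0.0, 0.0]
ft_force: [-5.7, -1.4, 17.3]
width: 0.0004
```

Call:
{"api": "play_rows", "payload": {
  "plan": "0 0 -5 0 0 0; 0 0 -20 0 0 0; 0 0 -40 0 0 0; 0 0 -40 0 0 0; 0 0 -40 0 0 0; 20 0 -30 0 0 0; 40 15 0 0 0 0; 45 20 0 0 0 0; 45 20 0 0 0 0; 45 20 0 0 0 0; 40 0 0 0 0 0; 20 0 0 0 0 0; 0 0 0 0 0 0; 0 0 0 0 0 0"
}}

```text
time_s: 38.35
position: [0.4559, -0.0854, 0.2292]
orientation: [-0.672, 0.74, 0.0, 0.0]
ft_force: [0.5, 0.6, 0.3]
width: -0.0004
```

```bash
python3 -c "
from look import *
s=bot.get_state(); print(s['time_s'],s['position'],s['ft_force'])
C={n:bot.camera(n) for n in('scene','top')}
pickle.dump(C,open('C10.pkl','wb'))
for l in ('bean_jar','mug','pen_cup'):
  print(l,[(round(d['conf'],2),np.round(d['pixel'],1)) for d in bot.cut_out(C['top'],l)[:1]])
ims=[]
for k in ('bc','oc'):
  row=[]; q=r[k]
  for z in (.012,.020,.028):
    p,f,_=fit([C['scene'],C['top']],pack(),q,margin=2,z=z,span=.006); d=p[:2]-q[:2]; print(k,z,'along',1000*(d@[np.cos(q[2]),np.sin(q[2])]).round(4),'lat',1000*(d@[-np.sin(q[2]),np.cos(q[2])]).round(4),(p[2]-q[2]).round(3),round(f,2))
  for n in C:
    c=C[n]; u,v=proj(c,[q[0],q[1],.04])[0].astype(int); roi=(u-35,v-35,u+35,v+35)
    I=prep(c,roi).clip(0,255).astype(np.uint8); J=I.copy()
    L,_=labelmap(c,pack(),[*q,.012],roi)
    J[cv2.morphologyEx(L.astype(np.uint8),cv2.MORPH_GRADIENT,np.ones((2,2),np.uint8))>0]=(0,255,255)
    row+=[I[:, :],J]
  ims.append(np.hstack(row))
cv2.imwrite('pics/L10.png',cv2.resize(np.vstack(ims),(800,400)))
"
```

```text
38.35 [ 0.45593487 -0.08541345  0.22919786] [0.52930923 0.62812385 0.33609715]
bean_jar [(0.66, array([291.1, 265.1]))]
mug [(0.62, array([400.8, 148.5]))]
pen_cup [(0.83, array([226.9, 181. ]))]
bc 0.012 along -0.9 lat -2.0 0.008 135.19
bc 0.02 along -3.4 lat -2.0 0.003 131.46
bc 0.028 along -3.1 lat -2.1 0.02 131.01
oc 0.012 along 1.2 lat -2.6 -0.007 138.46
oc 0.02 along -3.2 lat -3.2 0.006 139.79
oc 0.028 along -2.9 lat -1.5 0.024 135.27
```

View pics/L10.png

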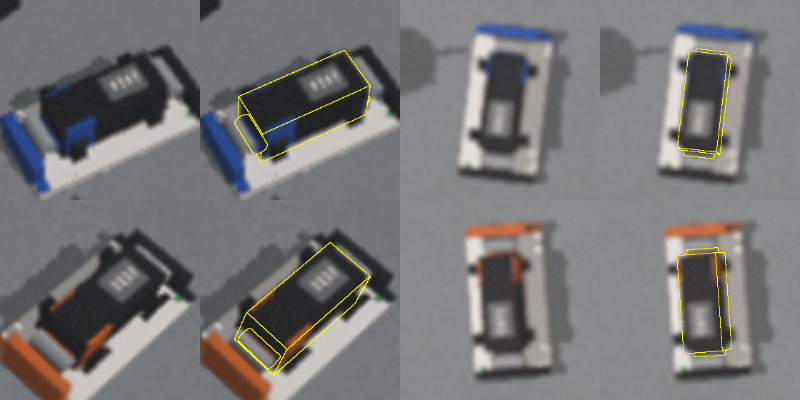

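Call:
{"api": "play_rows", "payload": {
  "plan": "-20 5 0 0 0 0; -35 8 0 0 0 0; -40 10 0 0 0 0; -40 10 0 0 0 0; -40 10 0 0 0 0; -40 10 0 0 0 0; -40 10 0 0 0 0; -40 10 0 0 0 0; -40 10 0 0 0 0; -40 10 0 0 0 0; -40 10 0 0 0 0; -30 8 0 0 0 0; -18 0 20 0 0 0; 0 0 40 0 0 0; 0 0 40 0 0 0; 0 0 35 0 0 0; 0 0 20 0 0 0; 0 0 8 0 0 0; 0 0 0 0 0 0; 0 0 0 0 0 0"
}}

```text
time_s: 40.6
position: [0.3899, 0.3867, 0.0672]
orientation: [-0.673, 0.74, -0.0, 0.001]
ft_force: [0.3, 0.3, 0.3]
width: -0.0001
```

Call:
{"api": "play_rows", "payload": {
  "plan": "0 0 3 0 0 0; 0 0 3 0 0 0; 0 0 2 0 0 0; 0 0 2 0 0 0; 0 0 2 0 0 0; 0 0 0 0 0 0; 0 0 0 0 0 0"
}}

```text
time_s: 41.3
position: [0.3896, 0.386, 0.056]
orientation: [-0.673, 0.74, -0.0, 0.0]
ft_force: [-2.7, -2.9, 18.4]
width: -0.0001
```

Call:
{"api": "play_rows", "payload": {
  "plan": "0 0 -5 0 0 0; 0 0 -10 0 0 0; -6 -25 0 0 0 0; -6 -35 0 0 0 0; -3 -19 0 0 0 0; 0 0 4 0 0 0; 0 0 4 0 0 0; 0 0 3 0 0 0; 0 0 2 0 0 0; 0 0 2 0 0 0; 0 0 0 0 0 0; 0 0 0 0 0 0"
}}

```text
time_s: 42.5
position: [0.4677, 0.3929, 0.056]
orientation: [-0.673, 0.74, 0.0, -0.001]
ft_force: [-5.0, -3.8, 17.5]
width: 0.0002
```

Both ends of the orange pack are at 56 mm too, so it is flat and home. Retreating and handing in.

Call:
{"api": "play_rows", "payload": {
  "plan": "0 0 -5 0 0 0; 0 0 -20 0 0 0; 0 0 -40 0 0 0; 0 0 -40 0 0 0; 0 0 -40 0 0 0; 0 0 -30 0 0 0; 0 0 0 0 0 0; 0 0 0 0 0 0"
}}

```text
time_s: 43.3
position: [0.4692, 0.3936, 0.2297]
orientation: [-0.673, 0.74, -0.0, 0.001]
ft_force: [-0.2, -1.1, -0.2]
width: -0.0
```

```bash
python3 -c "
from h import *
s=bot.get_state(); print(s['time_s'],s['position'],s['ft_force'])
c=bot.camera('scene'); cv2.imwrite('pics/fin.png',cv2.resize(c['image'][190:320,290:500],None,fx=3.5,fy=3.5))
print(bot.sign_off())"
```

```text
43.3 [0.46915892 0.39357358 0.22974647] [-0.23809315 -1.0688371  -0.24496832]
the job is handed in; nothing more can be done
None
```

View pics/fin.png

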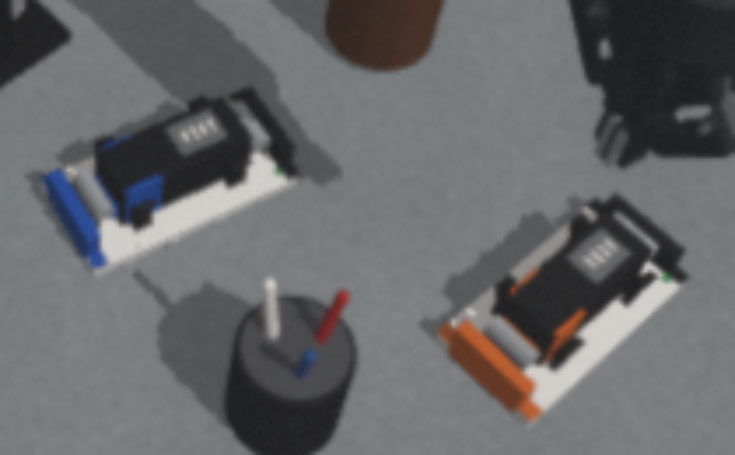

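Both packs are pressed home in the cradles of their own colour, coloured end to coloured end, and let go; I handed the job in at about 43 s. `sign_off` reports no verdict.

- **Orange pack:** it clicked in on the first press.
- **Blue pack:** it did not go in cleanly. On the first press it sat too far towards the blue end and the push reached 36 N. I shifted it back and only the black end clicked. I let go, saw it tilted in the picture, and pushed the blue end down with shut fingers until it clicked.

**Last checks:**
- **Seating:** pressing the shut fingers on both ends of each pack gave a firm stop at a height of 56 mm, which is the 12 mm floor plus the 44 mm pack. So both lie flat and fully down.
- **Pictures:** they show both packs the right way round, and the model outline drawn at each cradle's centre matches.
- **Disagreement:** the numerical fit of the seated packs did not settle. Assuming the packs are fully down, it put them about 1 mm off along the bay and 2 to 2.6 mm off sideways. It fitted as well or better for raised packs, so I gave it little weight: the black guides look like part of the pack to it.
- **Bystanders:** in the top view the jar, mug and pen cup were found within about 2 pixels (roughly 7 mm) of the first detection. That view was taken at 38 s, before the last presses on the orange pack.
- **Robot:** it ended clear above the counter, touching nothing.

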